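# Fit the chamber ring of a plate filter and hold its cover for the screws

### The job

Set the amber chamber ring down over the round boss on the grey filter base and let go of it, so that it sits flat on the base. Then pick up the white cover and hold it level about 15 mm above the ring, hose connector on the same side as the base's, so that each threaded hole in the base is in full view straight down through its hole in the cover, and I can start the four screws. Finish while still holding it there steadily; the cover must not touch the ring or the base, and leave the other things on the bench where they are.

Things in the scene. Friction and masses are not known exactly. Their poses are not given: they have to be found in the camera images.
- filter_base: Base of the plate filter, fixed to the bench: grey block 150 x 150 x 30 mm, a round steel boss (66 mm wide, 5 mm high, bevelled) in the middle of its top, four threaded holes in steel inserts 14 mm wide, a steel hose connector reaching 32 mm out of its +x side. Blue clamps at its y sides reach 95 mm from the centre, 16 mm high. Origin: centre of the underside, z up.
- base_seat (a point): Point on the top face of the base, at the centre of the boss, 30 mm above the base's underside: the foot of the seated ring rests at this height, centred here. The boss rises 5 mm above it.
- chamber_ring: Chamber ring: amber plastic tube standing on the bench, 90 mm outside, 70 mm bore, wall 10 mm, 30 mm high, about 0.1 kg. Can be pinched across its wall from above, one finger in the bore. Origin on its axis at the foot, z up. Seated, its bore goes round the boss with 2 mm play all round; a finger in the bore must stay above the 5 mm boss.
- filter_cover: Cover, flat on the bench: white plate 150 x 150 x 16 mm, about 0.4 kg, four 14 mm through holes, steel bow handle on top, steel hose connector reaching 32 mm out of its +x edge. Origin: centre of the underside, z up, x towards the hose connector. The holes fit one way only: the pair at the hose end is 72 mm apart, the other pair 116 mm, as on the base.
- cover_handle (a point): Centre of the grip bar of the cover's handle: straight bar 12 mm wide, 12 mm high, 94 mm long along the cover's x axis, its centre 52 mm above the cover's underside; its feet stand 40 mm either side of the middle, 30 mm free below the bar. The cover's centre of mass lies below this point.
- base_hole0 (a point): Mouth of threaded hole 0 in the top of the base (hose end), at x 58, y 36 mm, z 30 mm in the base's frame; 7 mm wide.
- cover_hole0 (a point): Lower mouth of hole 0 in the cover (hose end), at x 58, y 36 mm, z 0 in the cover's frame; 14 mm wide; belongs over base_hole0.
- base_hole1 (a point): Mouth of threaded hole 1 in the top of the base (hose end), at x 58, y -36 mm, z 30 mm in the base's frame; 7 mm wide.
- cover_hole1 (a point): Lower mouth of hole 1 in the cover (hose end), at x 58, y -36 mm, z 0 in the cover's frame; 14 mm wide; belongs over base_hole1.
- base_hole2 (a point): Mouth of threaded hole 2 in the top of the base (far end), at x -58, y 58 mm, z 30 mm in the base's frame; 7 mm wide.
- cover_hole2 (a point): Lower mouth of hole 2 in the cover (far end), at x -58, y 58 mm, z 0 in the cover's frame; 14 mm wide; belongs over base_hole2.
- base_hole3 (a point): Mouth of threaded hole 3 in the top of the base (far end), at x -58, y -58 mm, z 30 mm in the base's frame; 7 mm wide.
- cover_hole3 (a point): Lower mouth of hole 3 in the cover (far end), at x -58, y -58 mm, z 0 in the cover's frame; 14 mm wide; belongs over base_hole3.
- screw_dish: Low round steel dish, 94 mm wide, 16 mm high, with the four long cover screws lying in it; origin at the centre of its underside; leave alone.
- wash_bottle: White squeeze bottle with a red cap and bent spout, 68 mm wide, 222 mm high; origin at the centre of its underside; leave alone.
- media_bottle: Clear glass bottle with a blue cap, 70 mm wide, 144 mm high; origin at the centre of its underside; leave alone.
- beaker: Glass beaker, 72 mm wide, 95 mm high; origin at the centre of its underside; leave alone.
- membrane_jar: Low grey jar with a white cap, 68 mm wide, 55 mm high; origin at the centre of its underside; leave alone.
- hex_driver: Black-handled hex screwdriver, about 200 mm long, lying on the bench on the robot's side; leave alone.
There are look-alikes about, which are no part of the job. Of the things like the chamber_ring, leave any that is red; of the rest the larger one is meant. What is shaped like the filter_cover but green is not meant.

How it is judged:
By the outcome, as a careful person would: the job done as asked, in the order asked, and still so for the second after the job is handed in, while the arm keeps its last pose, push and grip.
It also fails if it takes over 56 s, if anything falls off the work surface, if the arm or the gripper's body presses on something with over 40 N, if the wrist force passes 120 N, or if a joint passes its speed limit or range.

### The arm

A 6-joint arm with a two-finger parallel gripper is mounted at the origin on the work surface. World frame = base frame: x ahead of the robot, y to its left, z up, the work surface at z = 0. Lengths are in mm, angles in rad, forces in N, time in s.
With the tool pointing down it reaches from about 250 to 725 mm from the base axis. Payload 4 kg.
Tool frame: the origin (TCP) lies midway between the tips of the shut fingers; the grasp point (between the pads) lies robot.tcp_to_grasp behind it (robot.tcp_to_grasp is the distance from the TCP to the grasp point, in mm); z points along the fingers, x is the direction in which the jaws open and shut, and the axes are right-handed (so a half turn about z gives the same grasp; the last joint's range is limited). The gripper opens to 85 mm and grips with 20 to 120 N. Pads are 22 mm wide; open, the fingers measure 114 mm over their backs; the gripper's body (76 mm by 85 mm) begins 54 mm behind the grasp point. The pads swing forward as they close: fully open they stand 13 mm farther back than shut.
Start: joints at [1.161, 0.241, 0.005, 1.335, 0, 1.571], TCP at [199.211, 458.601, 231.306] pointing down, gripper open.
Joint ranges: [-2.72, 2.72], [-1.05, 1.87], [-1.09, 1.28], [-1.99, 2.15], [-1.42, 1.44], [-3.14, 3.14]. Speed limits (rad/s): [2.79, 2.79, 3.14, 3.14, 3.14, 3.14].

### API

Orientations are given as a unit quaternion [w, x, y, z].
In Python, from plant import sensors, eyes, ticket, spotter, robot gives the robot as it stands.
- The arm moves only by the tool step_arm, never from a script. Its argument "rows" is a list of rows, each an object of numbers: "claw": the opening, from 0 (shut) to 1 (fully open); "dx", "dy", "dz": the shift along the world's x, y, z in m; "turn": the turn about the world's z in rad. In form: [{"claw": .., "dx": .., "dy": .., "dz": .., "turn": ..}, ...]. A call has 1 to 20 rows; each row shifts and turns the pose as measured when the row begins; what a row does not reach is not made up. A row lasts 1/10 s, in which the tool goes at most 50 mm and 8.59 degrees, less where a joint would pass 70% of its speed; a pose out of reach is approached as far as the arm can. A call is refused whole if a number of a shift passes 0.05 or a number of a turn 0.15, either way. A call with a gripper value outside its range is refused whole. The fingers move at their own pace and stop on an object; "newtons" is the grip in N (left out, the last holds). Time passes only in rows, so rows that do not move let the fingers close. It gives the time, the measured TCP pose, the force and the opening at its end, in the units of the state.
- sensors.get_obs(): the state, without advancing time (a new reading comes with each control period).
- eyes.get_image(name): name is "scene" or "top" or "wrist"; returns (picture, depth): 400x640x3 uint8, red, green, blue; 400x640 float32, mm along the optical axis (not along the pixel's ray), 0 where there is no reading.
- eyes.calibration(name): a dict with "fx", "fy", "cx", "cy" (pixels), "D" ([k1, k2, p1, p2, k3] as OpenCV has them; the pictures are not rectified), "cam_to_world" (4x4, takes a point from camera to world coordinates); the wrist camera has in their place "tool_from_camera" (4x4, takes a point from camera to tool coordinates, whose origin is the TCP and whose axes are the tool frame's). Camera axes: x right, y up, looking along -z (the intrinsics and any distortion apply to the point x, -y, -z); pixel columns grow to the right and rows downward; lengths in mm; the calibration is good to about 2 mm. A picture is of the moment at which its call begins: read the wrist's pose just before it. calibration takes no time and is no camera call.
- ticket.sign_off(): hands the job in, once; it reports no verdict.
Trained networks look in the newest picture that a camera, given by its name, has taken for a name from the list of things; names that differ only in an ending like _2 or _b are one class to them, and where a whole thing is asked for, a point or a joint stands for the part that bears it (a point fixed in the world has none). Each returns a list of dicts, best first, with "confidence" (0 to 1); they miss things now and then, are a little off and sometimes report something else, mostly with a low value. They report only what shows in the picture. A call takes as long as a camera call. They do not tell look-alikes from the thing itself.
- spotter.look_for(camera, thing): "rect" ([left, top, width, height] in pixels, round what is visible of it).
- spotter.spot_point(camera, thing): "pixel" ([column, row] in pixels: a listed point, or the origin of a listed thing).
The state is a dict: "clock": time; "joints": joint angles; "qd": joint speeds; "effort": joint torques, N m; "eef_pos": TCP position; "orientation": TCP orientation; "wrist_force": force on the tool from outside, world axes, zero at the start; "moment": the same for the moment, N m; "grip_width": finger opening in mm.
Only numpy, scipy, OpenCV 4.12 (cv2) and the standard library are available. Lean on these libraries where they do the work, as an engineer would, in place of code of your own. Each camera call takes 0.05 s, during which the arm holds its last target.

## Working session

There is one attempt and no reset: what is moved stays moved. The work goes in short steps, Python scripts to look and compute and a tool call to move; the robot and the scene stay as the last step left them, time stands still between calls to the robot, and variables do not carry over. Pictures are saved under pics/ and viewed, and the job is handed in when it is done.

Besides the shell and the picture viewer there is one more tool, called as a command line: name --argument value ..., lists and objects as JSON in quotes. step_arm: Moves the arm, as the interface text tells. Its arguments: {"type":"object","properties":{"rows":{"type":"array"},"newtons":{"type":"number"}},"required":["rows"]}

```bash
ls; mkdir -p pics; cat > h.py <<'E'
import numpy as np, cv2
from plant import sensors, eyes, ticket, spotter, robot
def save(n,img,scale=1.25): cv2.imwrite('pics/'+n+'.png',cv2.cvtColor(cv2.resize(img,None,fx=scale,fy=scale),cv2.COLOR_RGB2BGR))
def R(q):
    w,x,y,z=q
    return np.array([[1-2*(y*y+z*z),2*(x*y-z*w),2*(x*z+y*w)],[2*(x*y+z*w),1-2*(x*x+z*z),2*(y*z-x*w)],[2*(x*z-y*w),2*(y*z+x*w),1-2*(x*x+y*y)]])
def T(name,obs=None):
    c=eyes.calibration(name)
    if 'cam_to_world' in c: return c,np.array(c['cam_to_world'])
    o=obs or sensors.get_obs(); W=np.eye(4); W[:3,:3]=R(o['orientation']); W[:3,3]=o['eef_pos']
    return c,W@np.array(c['tool_from_camera'])
def rays(name,px,obs=None):
    c,M=T(name,obs); K=np.array([[c['fx'],0,c['cx']],[0,c['fy'],c['cy']],[0,0,1.]])
    u=cv2.undistortPoints(np.array(px,float).reshape(-1,1,2),K,np.array(c['D'],float)).reshape(-1,2)
    d=np.c_[u[:,0],-u[:,1],-np.ones(len(u))]
    return M[:3,3],d@M[:3,:3].T
def onplane(name,px,z,obs=None):
    o,d=rays(name,px,obs); return o+d*((z-o[2])/d[:,2])[:,None]
def bydepth(name,px,dep,obs=None):
    o,d=rays(name,px,obs); dd=np.array([dep[int(round(p[1])),int(round(p[0]))] for p in np.array(px).reshape(-1,2)])
    return o+d*dd[:,None]
def cloud(name,dep,obs=None):
    h,w=dep.shape; g=np.stack(np.meshgrid(np.arange(w),np.arange(h)),-1).reshape(-1,2)
    o,d=rays(name,g,obs); return (o+d*dep.reshape(-1,1)).reshape(h,w,3)
def project(name,P,obs=None):
    c,M=T(name,obs); K=np.array([[c['fx'],0,c['cx']],[0,c['fy'],c['cy']],[0,0,1.]])
    p=(np.asarray(P,float).reshape(-1,3)-M[:3,3])@M[:3,:3]; p[:,1:]*=-1
    return cv2.projectPoints(p.reshape(-1,1,3),np.zeros(3),np.zeros(3),K,np.array(c['D'],float))[0].reshape(-1,2)
E
python3 - <<'E'
from h import *
print(robot, [a for a in dir(robot) if a[0]!='_'], robot.tcp_to_grasp)
print(sensors.get_obs())
for n in ('scene','top','wrist'):
    i,d=eyes.get_image(n); save('a_'+n,i); np.save('a_'+n,d); cv2.imwrite('a_'+n+'.png',i[:,:,::-1])
    print(n,eyes.calibration(n), d.min(),d.max())
for t in ('filter_base','chamber_ring','filter_cover'):
    print(t,spotter.look_for('top',t)); print(spotter.spot_point('top',t))
for t in ['cover_handle','base_seat']+['base_hole%d'%i for i in range(4)]:
    print(t,spotter.spot_point('top',t))
E
```

```text
pics
<Robot object at 0x7f08faec8050> ['PlanningError', 'tcp_to_grasp'] 18.700000000000003
{'clock': 0.0, 'joints': array([1.16103330e+00, 2.41387790e-01, 3.72292071e-03, 1.33519269e+00,
       2.40507780e-05, 1.57078595e+00]), 'qd': array([ 5.59743409e-04, -5.03139827e-04, -3.96239934e-05,  6.09668334e-04,
       -3.31060735e-04,  1.23562549e-03]), 'effort': array([-2.99512624e-05, -3.72318900e+01,  2.52408957e+01,  1.68992806e-02,
       -4.82521909e-05, -3.31693414e-06]), 'eef_pos': array([198.93836218, 458.03281737, 230.42503332]), 'orientation': array([ 5.55189050e-04,  8.36176118e-01,  5.48460060e-01, -8.68380244e-04]), 'wrist_force': array([ 0.32120544, -0.63900604, -0.41017001]), 'moment': array([0.02384918, 0.01976686, 0.01870897]), 'grip_width': 85.45362264580945}
scene {'fx': 467.8697109654838, 'fy': 467.8697109654838, 'cx': 316.58116395414635, 'cy': 194.424764546225, 'D': array([-0.03061877,  0.        ,  0.        ,  0.        ,  0.        ]), 'cam_to_world': array([[-2.90555270e-01, -8.07336841e-01,  5.13599902e-01,
         1.15912692e+03],
       [ 9.56840544e-01
[... 2469 characters left out ...]
0.64}, {'pixel': [290.4, 189.7], 'confidence': 0.59}, {'pixel': [273.2, 228.4], 'confidence': 0.58}]
base_hole1 [{'pixel': [311.9, 233.9], 'confidence': 0.91}, {'pixel': [316.6, 193.7], 'confidence': 0.64}, {'pixel': [290.4, 189.7], 'confidence': 0.59}, {'pixel': [273.2, 228.4], 'confidence': 0.58}]
base_hole2 [{'pixel': [311.9, 233.9], 'confidence': 0.91}, {'pixel': [316.6, 193.7], 'confidence': 0.64}, {'pixel': [290.4, 189.7], 'confidence': 0.59}, {'pixel': [273.2, 228.4], 'confidence': 0.58}]
base_hole3 [{'pixel': [311.9, 233.9], 'confidence': 0.91}, {'pixel': [316.6, 193.7], 'confidence': 0.64}, {'pixel': [290.4, 189.7], 'confidence': 0.59}, {'pixel': [273.2, 228.4], 'confidence': 0.58}]
```

```bash
python3 - <<'E'
import cv2
i=cv2.imread('a_top.png'); cv2.imwrite('pics/a_topc.png',cv2.resize(i[100:350,150:490],(800,588),interpolation=cv2.INTER_CUBIC))
E
```

```text
(no output)
```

View pics/a_topc.png

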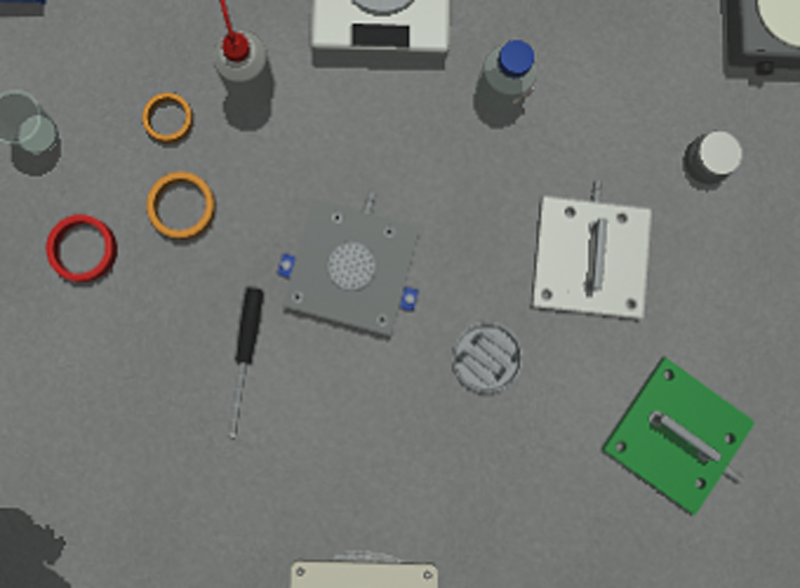

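View pics/a_scene.png

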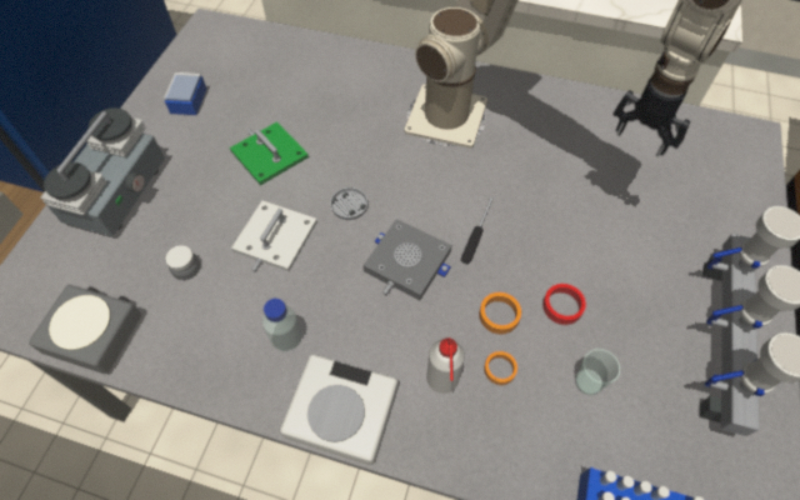

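View pics/a_wrist.png

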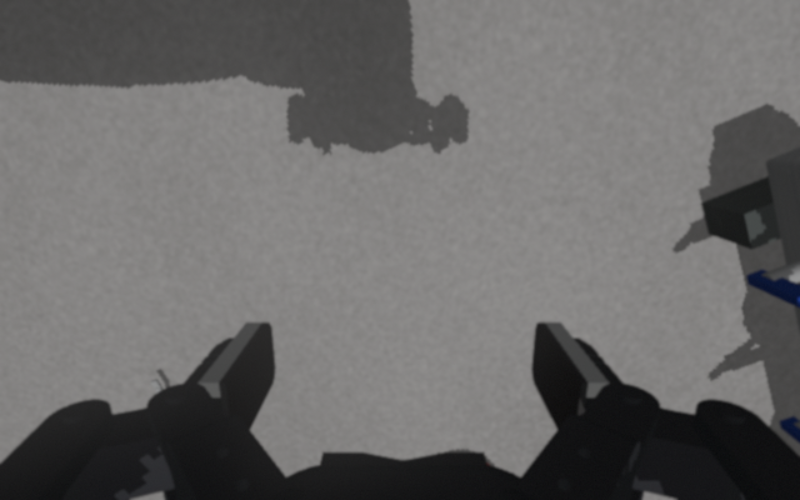

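The top view shows the large amber ring at full-picture px (227,187), the red one at (184,205) and a small amber one at (221,150). The base is at (300,213), the white cover at (402,208) and the green cover at (438,285). Next I'll measure positions.

```bash
python3 - <<'E'
from h import *
d=np.load('a_top.npy'); i=cv2.imread('a_top.png')
C=cloud('top',d)
hsv=cv2.cvtColor(i,cv2.COLOR_BGR2HSV)
m=(hsv[...,0]>8)&(hsv[...,0]<25)&(hsv[...,1]>150)
n,l,s,c=cv2.connectedComponentsWithStats(m.astype('uint8'))
for k in range(1,n):
    if s[k,4]>60:
        q=l==k; P=C[q]; z=np.median(P[:,2]); ys,xs=np.nonzero(q)
        g=onplane('top',np.c_[xs,ys],30)
        (cx,cy),r=cv2.minEnclosingCircle(g[:,:2].astype('f'))
        print('amber',c[k],z,np.percentile(P[:,2],[5,50,95]),cx,cy,r,g.mean(0))
f=lambda L:np.array(L)/2.353+[150,100]
hb=onplane('top',f([(337,217),(389,232),(297,297),(382,320)]),30)
hc=onplane('top',f([(570,211),(621,217),(547,294),(631,303)]),16)
def fit(h):
    mod=np.array([[58,36],[58,-36],[-58,58],[-58,-58.]])
    A=mod-mod.mean(0);B=h[:,:2]-h[:,:2].mean(0); a=np.arctan2((A[:,0]*B[:,1]-A[:,1]*B[:,0]).sum(),(A*B).sum())
    Rm=np.array([[np.cos(a),-np.sin(a)],[np.sin(a),np.cos(a)]]); t=h[:,:2].mean(0)-Rm@mod.mean(0)
    return t,a,(mod@Rm.T+t-h[:,:2])
for h in(hb,hc): print(fit(h))
print(bydepth('top',[(300,213),(402,230),(392,215)],d))
E
```

```text
amber [220.10691824 149.06918239] 23.48049673741116 [12.27502712 23.48049674 28.14349887] 677.859130859375 285.4930725097656 34.43993377685547 [678.95122835 288.29733528  30.        ]
amber [226.15613383 186.52788104] 30.25866922672276 [22.07893031 30.25866923 34.38640818] 556.6381225585938 260.7593994140625 45.62682342529297 [558.31582936 261.40157136  30.        ]
(array([481.46944909,  28.39212312]), np.float64(-0.23831970669692187), array([[-0.56556952,  0.02158341],
       [ 0.41521466,  0.03061573],
       [ 0.36483704, -0.14840785],
       [-0.21448219,  0.09620871]]))
(array([ 506.98331988, -297.41969622]), np.float64(-0.07841111547806595), array([[-0.17774775,  0.57624475],
       [ 0.11648697, -0.64940553],
       [ 0.11011796,  0.49807533],
       [-0.04885718, -0.42491455]]))
[[ 481.2421029    26.12508924   37.30145952]
 [ 439.20374217 -297.66188931   17.95883883]
 [ 486.35643342 -266.38492746   14.06125222]]
```

step_arm --rows '[{"claw":1,"dx":0.029,"dy":-0.019,"dz":0,"turn":0.014},{"claw":1,"dx":0.029,"dy":-0.019,"dz":0,"turn":0.014},{"claw":1,"dx":0.029,"dy":-0.019,"dz":0,"turn":0.014},{"claw":1,"dx":0.029,"dy":-0.019,"dz":0,"turn":0.014},{"claw":1,"dx":0.029,"dy":-0.019,"dz":0,"turn":0.014},{"claw":1,"dx":0.029,"dy":-0.019,"dz":0,"turn":0.014},{"claw":1,"dx":0.029,"dy":-0.019,"dz":0,"turn":0.014},{"claw":1,"dx":0.029,"dy":-0.019,"dz":0,"turn":0.014},{"claw":1,"dx":0.029,"dy":-0.019,"dz":0,"turn":0.014},{"claw":1,"dx":0.029,"dy":-0.019,"dz":0,"turn":0.014},{"claw":1,"dx":0.029,"dy":-0.019,"dz":0,"turn":0.014},{"claw":1,"dx":0.029,"dy":-0.019,"dz":0,"turn":0.014},{"claw":1,"dx":0,"dy":0,"dz":0,"turn":0},{"claw":1,"dx":0,"dy":0,"dz":0,"turn":0}]' --newtons 40

```text
clock: 2.15
eef_pos: [559.5, 220.5, 230.9]
orientation: [-0.001, 0.784, 0.621, 0.001]
wrist_force: [-0.1, -0.2, -0.4]
grip_width: 85.4
```

```bash
cat >> h.py <<'E'
def yaw(o): 
    r=R(o['orientation']); return np.arctan2(r[1,0],r[0,0])
def fitholes(h):
    mod=np.array([[58,36],[58,-36],[-58,58],[-58,-58.]])
    A=mod-mod.mean(0);B=h[:,:2]-h[:,:2].mean(0); a=np.arctan2((A[:,0]*B[:,1]-A[:,1]*B[:,0]).sum(),(A*B).sum())
    Rm=np.array([[np.cos(a),-np.sin(a)],[np.sin(a),np.cos(a)]]); t=h[:,:2].mean(0)-Rm@mod.mean(0)
    return t,a,(mod@Rm.T+t-h[:,:2])
E
python3 - <<'E'
from h import *
o=sensors.get_obs(); i,d=eyes.get_image('wrist'); save('b_wrist',i); np.save('b_wrist',d)
cv2.imwrite('b_wrist.png',i[:,:,::-1])
print(o['clock'],o['eef_pos'],yaw(o),R(o['orientation'])[:,2],o['joints'],o['wrist_force'])
hsv=cv2.cvtColor(i,cv2.COLOR_RGB2HSV)
m=(hsv[...,0]>8)&(hsv[...,0]<25)&(hsv[...,1]>150)
C=cloud('wrist',d,o)
n,l,s,c=cv2.connectedComponentsWithStats(m.astype('uint8'))
for k in range(1,n):
    if s[k,4]>200:
        q=l==k; print(c[k],s[k],np.percentile(C[q][:,2],[5,50,95]))
        t=C[q]; t=t[abs(t[:,2]-30)<3]
        (cx,cy),r=cv2.minEnclosingCircle(t[:,:2].astype('f')); print('depthtop',cx,cy,r,t.mean(0))
E
```

```text
2.15 [559.5462254  220.47709869 230.8977921 ] 1.3403199717538654 [ 0.00101269  0.00310963 -0.99999465] [0.37407387 0.44494646 0.29599393 1.41976484 0.00252454 0.6045533 ] [-0.06916378 -0.1740572  -0.39226946]
[407.85421166 266.04535637] [376 234  60  55 926] [ 9.03190502 22.43354385 24.24678562]
depthtop 0.0 0.0 0.0 [nan nan nan]<stdin>:13: RuntimeWarning: Mean of empty slice.
  ret = um.true_divide(
```

View pics/b_wrist.png

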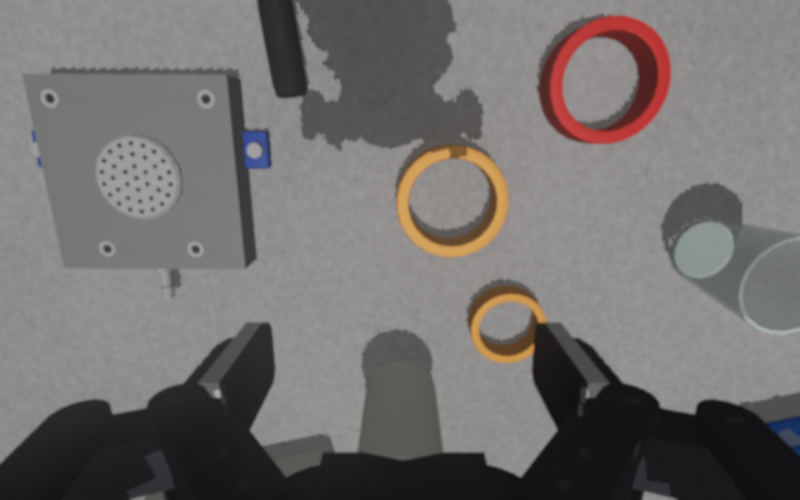

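The wrist view shows the whole base on the left. The large amber ring is at full px (362,161), the small amber one at (407,262) and the red one at (484,63). The wash bottle is at the bottom centre.

```bash
python3 - <<'E'
from h import *
o=sensors.get_obs(); d=np.load('b_wrist.npy'); i=cv2.imread('b_wrist.png')
hsv=cv2.cvtColor(i,cv2.COLOR_BGR2HSV); C=cloud('wrist',d,o)
m=(hsv[...,0]>8)&(hsv[...,0]<25)&(hsv[...,1]>90)
n,l,s,c=cv2.connectedComponentsWithStats(m.astype('uint8'))
for k in range(1,n):
    if s[k,4]<200: continue
    q=l==k; z=C[q][:,2]; print(c[k],s[k],np.percentile(z,[5,25,50,75,95]))
    cs,h=cv2.findContours(q.astype('uint8'),cv2.RETR_EXTERNAL,cv2.CHAIN_APPROX_NONE)
    p=max(cs,key=len).reshape(-1,2)
    hull=cv2.convexHull(p).reshape(-1,2)
    t=q&(abs(C[...,2]-np.percentile(z,80))<2.5); ys,xs=np.nonzero(t)
    g=onplane('wrist',np.c_[xs,ys],30,o)[:,:2]
    # circle LSQ, top annulus: trim
    from scipy.optimize import least_squares
    (cx,cy),r=cv2.minEnclosingCircle(g.astype('f')); print('enc',cx,cy,r,len(g))
    f=least_squares(lambda v:np.hypot(g[:,0]-v[0],g[:,1]-v[1])-v[2],[cx,cy,40],loss='soft_l1'); print(f.x)
# base
print('base seat depth',bydepth('wrist',[(110,141),(150,141),(60,160),(150,190)],d,o))
hb=onplane('wrist',np.array([(107,248),(195,249),(49,98),(205,98)])/1.25,30,o)
# image up=-x, right=+y ; hose end at bottom
hb=onplane('wrist',np.array([(195,249),(107,248),(205,98),(49,98)])/1.25,30,o); print(fitholes(hb))
for t in ('base_seat','base_hole0'): print(spotter.spot_point('wrist',t))
for t in('wash_bottle','media_bottle','beaker'): print(t,[ (r['confidence'],onplane('top',[r['pixel']],0)) for r in spotter.spot_point('top',t)])
E
```

```text
[362.96664529 162.16869788] [ 317  116   90   90 3118] [11.45277487 29.04425442 30.12976878 30.79843524 31.62024719]
enc 558.1306762695312 261.2027282714844 44.714881896972656 2443
[558.15686599 261.24004049  39.95129304]
[403.76222981 259.33105802] [ 375  229   62   61 1758] [ 4.81052177 13.22501372 21.84804332 23.1374585  24.29510657]
enc 676.3616333007812 287.1002197265625 33.214385986328125 937
[676.37342931 286.78316945  29.29879985]
base seat depth [[481.72093472  29.51158215  35.05409046]
 [490.56136756  64.2764283   29.66390999]
 [487.62661275 -28.28076927  31.1710517 ]
 [536.88366369  47.14022902  30.91047808]]
(array([482.3015634 ,  27.78294225]), np.float64(-0.2355037001029191), array([[-0.44838396,  0.15193765],
       [ 0.08195696, -0.08095381],
       [ 0.30431749, -0.21838005],
       [ 0.0621095 ,  0.14739621]]))
[{'pixel': [110.1, 141.4], 'confidence': 0.94}]
[{'pixel': [153.0, 195.9], 'confidence': 0.84}, {'pixel': [39.5, 81.9], 'confidence': 0.81}, {'pixel': [163.1, 78.4], 'confidence': 0.78}, {'pixel': [82.8, 199.0], 'confidence': 0.64}]
wash_bottle [(0.89, array([[736.32202531, 182.69696708,   0.        ]]))]
media_bottle [(0.93, array([[ 736.26295326, -162.09519475,    0.        ]])), (0.52, array([[348.68206025, 171.17030617,   0.        ]]))]
beaker [(0.9, array([[660.75690519, 471.1129318 ,   0.        ]]))]
```

step_arm --rows '[{"claw":0.5,"dx":-0.0105,"dy":0.0018,"dz":-0.02,"turn":0},{"claw":0.5,"dx":0,"dy":0,"dz":-0.04,"turn":0},{"claw":0.5,"dx":0,"dy":0,"dz":-0.04,"turn":0},{"claw":0.5,"dx":0,"dy":0,"dz":-0.04,"turn":0},{"claw":0.5,"dx":0,"dy":0,"dz":-0.03,"turn":0},{"claw":0.5,"dx":0,"dy":0,"dz":-0.01,"turn":0},{"claw":0.5,"dx":0,"dy":0,"dz":0,"turn":0}]'

```text
clock: 3.15
eef_pos: [545.0, 229.2, 51.7]
orientation: [0.001, 0.78, 0.626, 0.007]
wrist_force: [-0.1, 0.4, 0.1]
grip_width: 42.8
```

```bash
python3 - <<'E'
from h import *
o=sensors.get_obs(); i,d=eyes.get_image('wrist'); save('c_wrist',i)
print(o['clock'],o['eef_pos'],yaw(o),R(o['orientation'])[:,2],o['grip_width'])
E
```

```text
3.15 [545.00048823 229.16154966  51.70366037] 1.3527296173488461 [ 0.01212874  0.00792702 -0.99989502] 42.81343165957411
```

View pics/c_wrist.png

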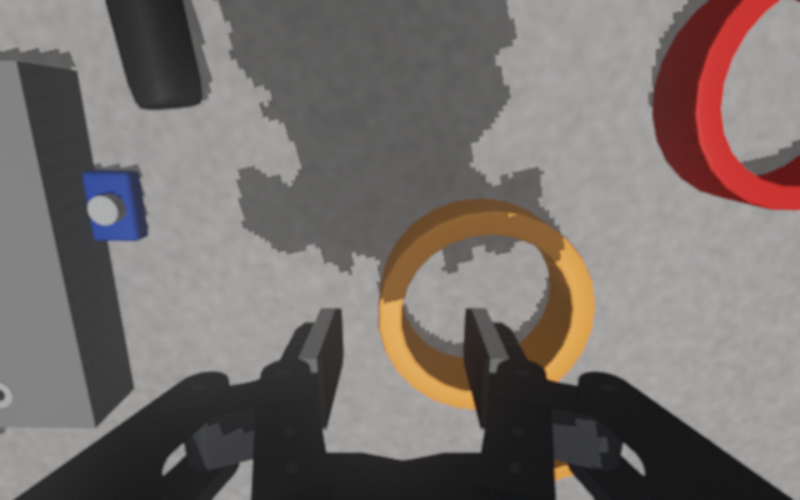

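step_arm --rows '[{"claw":0.5,"dx":0.0045,"dy":-0.007,"dz":0,"turn":-0.012},{"claw":0.5,"dx":0,"dy":0,"dz":0,"turn":0}]'

```text
clock: 3.4
eef_pos: [552.6, 223.2, 56.3]
orientation: [0.002, 0.784, 0.621, 0.011]
wrist_force: [0.7, -0.7, -0.6]
grip_width: 42.6
```

```bash
python3 - <<'E'
from h import *
o=sensors.get_obs(); 
print(o['clock'],o['eef_pos'],yaw(o),R(o['orientation'])[:,2],o['grip_width'])
E
```

```text
3.4 [552.61846427 223.24753596  56.25121687] 1.3407757410172274 [ 0.01908058  0.01029384 -0.99976496] 42.60320384062598
```

step_arm --rows '[{"claw":0.5,"dx":0,"dy":0,"dz":0,"turn":0}]'

```text
clock: 3.5
eef_pos: [554.0, 223.5, 58.0]
orientation: [0.002, 0.784, 0.621, 0.012]
wrist_force: [0.0, -0.2, 0.4]
grip_width: 42.5
```

step_arm --rows '[{"claw":0.5,"dx":0,"dy":0,"dz":0,"turn":0}]'

```text
clock: 3.6
eef_pos: [555.0, 223.6, 59.4]
orientation: [0.003, 0.784, 0.621, 0.013]
wrist_force: [-0.1, 1.0, -1.1]
grip_width: 42.7
```

```bash
python3 - <<'E'
from h import *
o=sensors.get_obs(); 
print(o['clock'],o['eef_pos'],yaw(o),R(o['orientation'])[:,2],o['grip_width'],o['qd'])
E
```

```text
3.6 [555.0417516  223.6012363   59.37616266] 1.3398008475709664 [ 0.02444444  0.0126036  -0.99962174] 42.71876384455534 [-0.00326066 -0.01362735  0.01348275  0.00458154  0.00256534 -0.00072527]
```

step_arm --rows '[{"claw":0.5,"dx":0,"dy":0,"dz":0,"turn":0},{"claw":0.5,"dx":0,"dy":0,"dz":0,"turn":0},{"claw":0.5,"dx":0,"dy":0,"dz":0,"turn":0}]'

```text
clock: 3.9
eef_pos: [556.0, 223.9, 60.9]
orientation: [0.003, 0.784, 0.621, 0.015]
wrist_force: [-0.8, -0.3, -0.1]
grip_width: 42.5
```

```bash
python3 - <<'E'
from h import *
o=sensors.get_obs(); 
print(o['clock'],o['eef_pos'],yaw(o),R(o['orientation'])[:,2],o['grip_width'],o['qd'],o['joints'],o['effort'])
E
```

```text
3.9 [556.00225247 223.85531722  60.9298333 ] 1.3395700364364325 [ 0.02698202  0.01371712 -0.9995418 ] 42.534084680084085 [ 2.63541004e-04 -6.60122551e-04  8.60233662e-04 -6.83001084e-05
  1.23664616e-03 -3.12978552e-05] [ 0.38139814  0.53287317 -0.02365165  0.98411783  0.00268827  0.61289091] [-2.80105969e-02 -4.80193770e+01  2.25176346e+01 -2.29778686e-01
  6.36510857e-03 -2.12031097e-05]
```

step_arm --rows '[{"claw":0.5,"dx":0,"dy":0,"dz":0.04,"turn":0},{"claw":0.5,"dx":0,"dy":0,"dz":0.04,"turn":0},{"claw":0.5,"dx":0,"dy":0,"dz":0.04,"turn":0},{"claw":0.5,"dx":0,"dy":0,"dz":0.0,"turn":0},{"claw":0.5,"dx":0,"dy":0,"dz":0.0,"turn":0},{"claw":0.5,"dx":0,"dy":0,"dz":0.0,"turn":0}]'

```text
clock: 4.5
eef_pos: [553.1, 223.1, 182.6]
orientation: [0.002, 0.784, 0.621, 0.012]
wrist_force: [0.4, -0.4, 0.6]
grip_width: 42.5
```

```bash
cat > s.py <<'E'
from h import *
o=sensors.get_obs(); 
print(round(o['clock'],2),o['eef_pos'].round(1),'yaw',round(yaw(o),4),'z',R(o['orientation'])[:,2].round(4),round(o['grip_width'],1),o['qd'].round(3),o['wrist_force'].round(1))
E
python3 s.py
```

```text
4.5 [553.1 223.1 182.6] yaw 1.3401 z [ 0.0217  0.0117 -0.9997] 42.5 [-0.001  0.009 -0.022 -0.001 -0.001  0.001] [ 0.4 -0.4  0.6]
```

step_arm --rows '[{"claw":0.5,"dx":0,"dy":0,"dz":-0.015,"turn":0},{"claw":0.5,"dx":0,"dy":0,"dz":-0.015,"turn":0},{"claw":0.5,"dx":0,"dy":0,"dz":-0.015,"turn":0},{"claw":0.5,"dx":0,"dy":0,"dz":-0.015,"turn":0},{"claw":0.5,"dx":0,"dy":0,"dz":-0.015,"turn":0},{"claw":0.5,"dx":0,"dy":0,"dz":-0.015,"turn":0},{"claw":0.5,"dx":0,"dy":0,"dz":0,"turn":0},{"claw":0.5,"dx":0,"dy":0,"dz":0,"turn":0},{"claw":0.5,"dx":0,"dy":0,"dz":0,"turn":0}]'

```text
clock: 5.4
eef_pos: [544.9, 220.0, 77.1]
orientation: [-0.001, 0.784, 0.621, 0.002]
wrist_force: [-0.1, 0.1, -0.4]
grip_width: 42.9
```

```bash
python3 s.py
```

```text
5.4 [544.9 220.   77.1] yaw 1.3402 z [ 0.0012  0.0035 -1.    ] 42.9 [-0.    -0.001  0.006  0.     0.002 -0.001] [-0.1  0.1 -0.4]
```

step_arm --rows '[{"claw":0.5,"dx":0.002,"dy":0.001,"dz":-0.01,"turn":0},{"claw":0.5,"dx":0.002,"dy":0.001,"dz":-0.01,"turn":0},{"claw":0.5,"dx":0,"dy":0,"dz":-0.01,"turn":0},{"claw":0.5,"dx":0,"dy":0,"dz":-0.01,"turn":0},{"claw":0.5,"dx":0,"dy":0,"dz":0,"turn":0},{"claw":0.5,"dx":0,"dy":0,"dz":0,"turn":0}]'

```text
clock: 6.0
eef_pos: [550.3, 222.6, 34.8]
orientation: [-0.001, 0.784, 0.621, 0.003]
wrist_force: [0.1, -0.3, -0.2]
grip_width: 43.1
```

```bash
python3 s.py
```

```text
6.0 [550.3 222.6  34.8] yaw 1.3402 z [ 0.0038  0.0046 -1.    ] 43.1 [ 0.001  0.014 -0.015 -0.008  0.002 -0.001] [ 0.1 -0.3 -0.2]
```

step_arm --rows '[{"claw":0.5,"dx":-0.001,"dy":0,"dz":-0.008,"turn":0},{"claw":0.5,"dx":0,"dy":0,"dz":-0.008,"turn":0},{"claw":0.5,"dx":0,"dy":0,"dz":-0.005,"turn":0},{"claw":0.5,"dx":0,"dy":0,"dz":-0.002,"turn":0},{"claw":0.5,"dx":0,"dy":0,"dz":0,"turn":0}]'

```text
clock: 6.5
eef_pos: [549.4, 222.7, 10.2]
orientation: [-0.0, 0.784, 0.621, 0.003]
wrist_force: [0.0, 0.5, 0.4]
grip_width: 42.4
```

```bash
python3 s.py; python3 - <<'E'
from h import *
i,d=eyes.get_image('wrist'); save('d_wrist',i)
E
```

```text
6.5 [549.4 222.7  10.2] yaw 1.3402 z [ 0.0045  0.0048 -1.    ] 42.4 [ 0.     0.002 -0.001 -0.003 -0.001  0.001] [0.  0.5 0.4]
```

View pics/d_wrist.png

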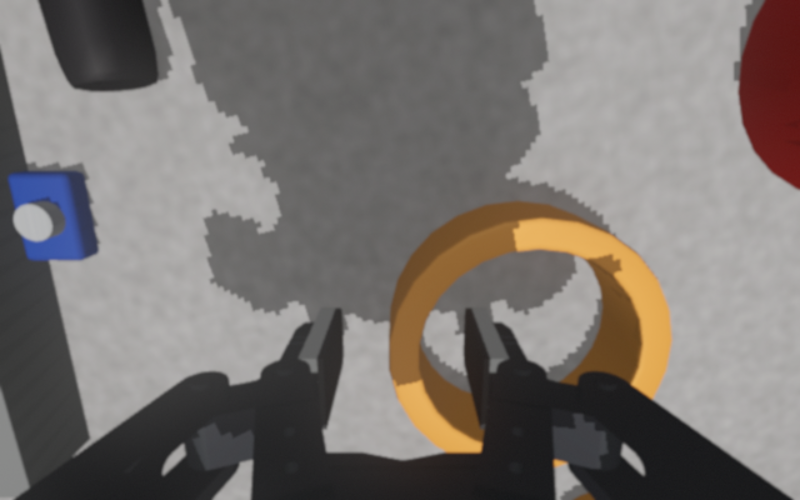

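The wall sits between the fingers (view px 330–480), with one finger in the bore. Closing now.

step_arm --rows '[{"claw":0,"dx":0,"dy":0,"dz":0,"turn":0},{"claw":0,"dx":0,"dy":0,"dz":0,"turn":0},{"claw":0,"dx":0,"dy":0,"dz":0,"turn":0},{"claw":0,"dx":0,"dy":0,"dz":0,"turn":0},{"claw":0,"dx":0,"dy":0,"dz":0,"turn":0}]' --newtons 40

```text
clock: 7.05
eef_pos: [550.0, 222.8, 11.2]
orientation: [-0.0, 0.784, 0.621, 0.004]
wrist_force: [-0.2, -0.8, -2.1]
grip_width: 8.8
```

```bash
python3 s.py
```

```text
7.05 [550.  222.8  11.2] yaw 1.3402 z [ 0.006   0.0052 -1.    ] 8.8 [ 0.001 -0.001  0.001  0.002  0.002 -0.001] [-0.2 -0.8 -2.1]
```

step_arm --rows '[{"claw":0,"dx":0,"dy":0,"dz":0.01,"turn":0},{"claw":0,"dx":0,"dy":0,"dz":0.015,"turn":0},{"claw":0,"dx":0,"dy":0,"dz":0.02,"turn":0},{"claw":0,"dx":0,"dy":0,"dz":0.02,"turn":0},{"claw":0,"dx":0,"dy":0,"dz":0.015,"turn":0},{"claw":0,"dx":0,"dy":0,"dz":0,"turn":0},{"claw":0,"dx":0,"dy":0,"dz":0,"turn":0}]'

```text
clock: 7.75
eef_pos: [549.1, 222.5, 96.6]
orientation: [-0.0, 0.784, 0.621, 0.004]
wrist_force: [0.6, -1.2, -0.6]
grip_width: 8.6
```

```bash
python3 s.py
```

```text
7.75 [549.1 222.5  96.6] yaw 1.3402 z [ 0.0056  0.0051 -1.    ] 8.6 [-0.    -0.017  0.014  0.007 -0.001 -0.001] [ 0.6 -1.2 -0.6]
```

step_arm --rows '[{"claw":0,"dx":-0.004,"dy":-0.012,"dz":0,"turn":0},{"claw":0,"dx":-0.007,"dy":-0.02,"dz":0,"turn":0},{"claw":0,"dx":-0.007,"dy":-0.022,"dz":0,"turn":0},{"claw":0,"dx":-0.007,"dy":-0.022,"dz":0,"turn":0},{"claw":0,"dx":-0.007,"dy":-0.022,"dz":0,"turn":0},{"claw":0,"dx":-0.007,"dy":-0.022,"dz":0,"turn":0},{"claw":0,"dx":-0.007,"dy":-0.022,"dz":0,"turn":0},{"claw":0,"dx":-0.007,"dy":-0.022,"dz":0,"turn":0},{"claw":0,"dx":-0.007,"dy":-0.022,"dz":0,"turn":0},{"claw":0,"dx":-0.006,"dy":-0.02,"dz":0,"turn":0},{"claw":0,"dx":-0.003,"dy":-0.012,"dz":0,"turn":0},{"claw":0,"dx":0,"dy":0,"dz":0,"turn":0},{"claw":0,"dx":0,"dy":0,"dz":0,"turn":0},{"claw":0,"dx":0,"dy":0,"dz":0,"turn":0}]'

```text
clock: 9.15
eef_pos: [461.5, -11.1, 84.1]
orientation: [-0.006, 0.784, 0.62, -0.008]
wrist_force: [-0.2, -0.2, -0.8]
grip_width: 9.2
```

```bash
python3 s.py;  python3 - <<'E'
from h import *
i,d=eyes.get_image('wrist'); save('e_wrist',i);np.save('e_wrist',d);cv2.imwrite('e_wrist.png',i[:,:,::-1])
E
```

```text
9.15 [461.5 -11.1  84.1] yaw 1.3377 z [-1.990e-02 -7.000e-04 -9.998e-01] 9.2 [ 0.006  0.002  0.    -0.006  0.007  0.004] [-0.2 -0.2 -0.8]
```

View pics/e_wrist.png

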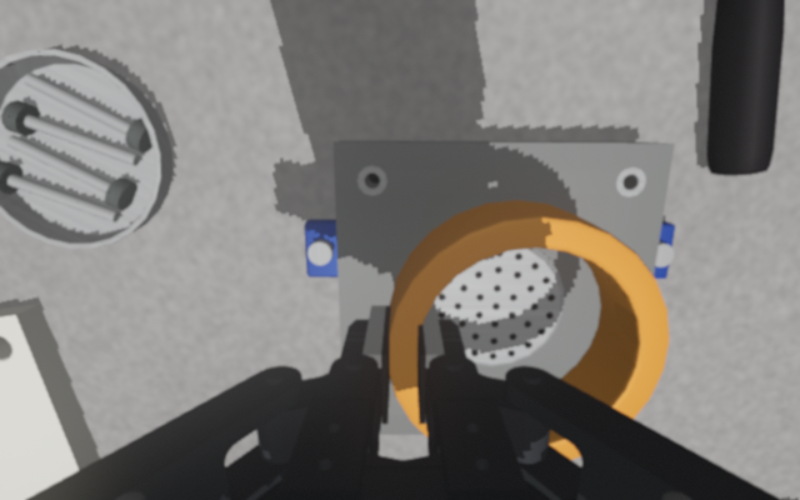

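step_arm --rows '[{"claw":0,"dx":0.006,"dy":0,"dz":0,"turn":0},{"claw":0,"dx":0.005,"dy":0,"dz":0,"turn":0},{"claw":0,"dx":0,"dy":0,"dz":0,"turn":0},{"claw":0,"dx":0,"dy":0,"dz":0,"turn":0}]'

```text
clock: 9.6
eef_pos: [475.1, -8.9, 84.2]
orientation: [-0.006, 0.783, 0.622, -0.007]
wrist_force: [-0.2, -0.7, -0.9]
grip_width: 8.8
```

```bash
python3 s.py
```

```text
9.6 [475.1  -8.9  84.2] yaw 1.3421 z [-1.840e-02 -5.000e-04 -9.998e-01] 8.8 [ 0.006  0.009  0.012 -0.002  0.001  0.   ] [-0.2 -0.7 -0.9]
```

step_arm --rows '[{"claw":0,"dx":0,"dy":0,"dz":0.012,"turn":0},{"claw":0,"dx":0,"dy":0,"dz":0.012,"turn":0},{"claw":0,"dx":0,"dy":0,"dz":0.012,"turn":0},{"claw":0,"dx":0,"dy":0,"dz":0.012,"turn":0},{"claw":0,"dx":0,"dy":0,"dz":0.012,"turn":0},{"claw":0,"dx":0,"dy":0,"dz":0.012,"turn":0},{"claw":0,"dx":0,"dy":0,"dz":0.012,"turn":0},{"claw":0,"dx":0,"dy":0,"dz":0,"turn":0},{"claw":0,"dx":0,"dy":0,"dz":0,"turn":0}]'

```text
clock: 10.5
eef_pos: [473.5, -7.7, 170.0]
orientation: [-0.007, 0.783, 0.623, -0.009]
wrist_force: [-0.2, -0.6, -0.6]
grip_width: 8.7
```

```bash
python3 s.py
```

```text
10.5 [473.5  -7.7 170. ] yaw 1.3441 z [-2.220e-02 -3.000e-04 -9.998e-01] 8.7 [-0.    -0.008  0.01   0.003 -0.    -0.001] [-0.2 -0.6 -0.6]
```

step_arm --rows '[{"claw":0,"dx":0,"dy":0,"dz":-0.035,"turn":0},{"claw":0,"dx":0,"dy":0,"dz":-0.035,"turn":0},{"claw":0,"dx":0,"dy":0,"dz":0,"turn":0},{"claw":0,"dx":0,"dy":0,"dz":0,"turn":0},{"claw":0,"dx":0,"dy":0,"dz":0,"turn":0}]'

```text
clock: 11.0
eef_pos: [473.3, -7.6, 98.4]
orientation: [-0.007, 0.782, 0.623, -0.009]
wrist_force: [-0.0, 0.1, -0.2]
grip_width: 8.5
```

```bash
python3 s.py
```

```text
11.0 [473.3  -7.6  98.4] yaw 1.3444 z [-2.170e-02 -3.000e-04 -9.998e-01] 8.5 [ 0.001 -0.008  0.023  0.007  0.001  0.   ] [-0.   0.1 -0.2]
```

```bash
cat > ringfit.py <<'E'
from h import *
from scipy.optimize import least_squares
def ringfit(i,d,o):
    hsv=cv2.cvtColor(i,cv2.COLOR_RGB2HSV); C=cloud('wrist',d,o)
    m=(hsv[...,0]>8)&(hsv[...,0]<25)&(hsv[...,1]>90)&(d>0)
    n,l,s,c=cv2.connectedComponentsWithStats(m.astype('uint8')); k=1+np.argmax(s[1:,4]); P=C[l==k]
    zt=np.percentile(P[:,2],95); 
    # plane fit of the top face, robustly, then annulus fit
    t=P[P[:,2]>zt-5]
    def f(v): 
        return t[:,2]-(v[0]+v[1]*(t[:,0]-480)+v[2]*(t[:,1]-30))
    v=least_squares(f,[zt,0,0],loss='soft_l1',f_scale=.5).x
    P2=P[abs(P[:,2]-(v[0]+v[1]*(P[:,0]-480)+v[2]*(P[:,1]-30)))<1.5][:,:2]
    # annulus 35..45: penalise outside
    def g(c):
        r=np.hypot(P2[:,0]-c[0],P2[:,1]-c[1]); return np.maximum(r-44.5,0)+np.maximum(35.5-r,0)
    best=min((least_squares(g,P2.mean(0)+[a,b],loss='soft_l1') for a in(-8,0,8) for b in(-8,0,8)),key=lambda q:q.cost)
    return v,best.x,best.cost,len(P2)
if __name__=='__main__':
    o=sensors.get_obs(); i,d=eyes.get_image('wrist'); save('f_wrist',i)
    v,c,co,n=ringfit(i,d,o); r=R(o['orientation'])
    print('plane',v,'centre',c,co,n); print('expected by gripper',o['eef_pos']+40*r[:,0])
    print('boss',[ (q['confidence'],onplane('wrist',[q['pixel']],30,o)) for q in spotter.spot_point('wrist','base_seat')])
    for q in spotter.spot_point('wrist','base_hole0'): print(q['pixel'],q['confidence'],onplane('wrist',[q['pixel']],30,o))
    mod=np.array([[58,36],[58,-36],[-58,58],[-58,-58.]]); a=-.236
    print(mod@np.array([[np.cos(a),-np.sin(a)],[np.sin(a),np.cos(a)]]).T+[482.2,27.9])
E
python3 ringfit.py
```

```text
plane [ 1.17678008e+02 -2.48263312e-02 -4.58157778e-03] centre [482.49422988  30.33368948] 23.005336755483984 9889
expected by gripper [482.2700981   31.41165946  98.14976838]
boss [(0.82, array([[479.6520912 ,  27.35484403,  30.        ]]))]
[428.9, 299.3] 0.72 [[546.96972739  49.22194689  30.        ]]
[324.8, 299.2] 0.67 [[531.11890121 -19.7949148   30.        ]]
[290.4, 126.8] 0.67 [[414.39785947 -14.1014239   30.        ]]
[484.9, 123.7] 0.6 [[438.61986982  99.05710909  30.        ]]
[[547.0096525   49.34082421]
 [530.17494491 -20.66340867]
 [439.36899353  97.85359093]
 [412.24640907 -14.93100647]]
```

View pics/f_wrist.png

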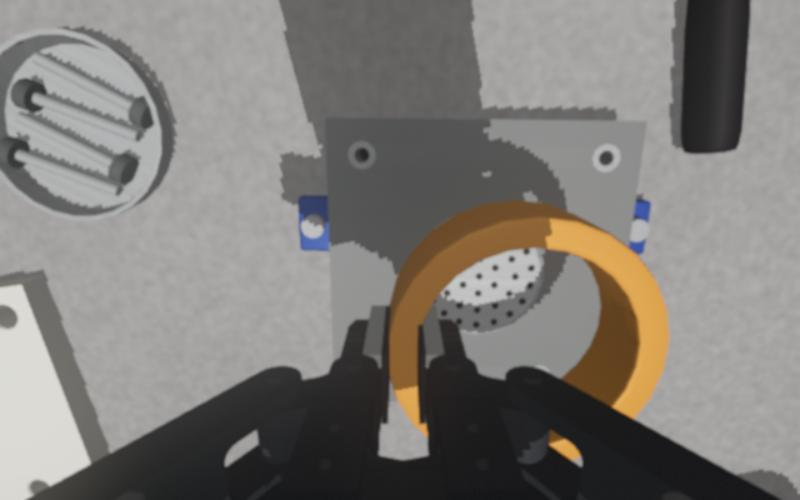

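```bash
python3 - <<'E'
from h import *
o=sensors.get_obs()
p=cv2.imread('pics/f_wrist.png'); 
for n,(x,y) in enumerate([(362,154),(606,157)]):
    c=p[y-24:y+24,x-24:x+24]; cv2.imwrite(f'pics/hh{n}.png',cv2.resize(c,(480,480)))
    # ring insert: dark hole centroid
    g=cv2.cvtColor(c,cv2.COLOR_BGR2GRAY).astype(float); m=g<g[12:36,12:36].min()+25
    m[:10]=m[-10:]=0; m[:,:10]=m[:,-10:]=0
    ys,xs=np.nonzero(m); q=np.array([xs.mean()+x-24,ys.mean()+y-24])/1.25; print(q,len(xs),onplane('wrist',[q],30,o))
E
```

```text
[289.74166667 123.225     ] 96 [[413.59079857 -14.048042    30.        ]]
[484.59166667 126.25833333] 96 [[441.46658832  98.98412567  30.        ]]
```

step_arm --rows '[{"claw":0,"dx":0.0015,"dy":-0.0024,"dz":-0.01,"turn":0},{"claw":0,"dx":0,"dy":0,"dz":-0.01,"turn":0},{"claw":0,"dx":0,"dy":0,"dz":-0.01,"turn":0},{"claw":0,"dx":0,"dy":0,"dz":-0.01,"turn":0},{"claw":0,"dx":0,"dy":0,"dz":-0.004,"turn":0},{"claw":0,"dx":0,"dy":0,"dz":0,"turn":0},{"claw":0,"dx":0,"dy":0,"dz":0,"turn":0}]'

```text
clock: 11.85
eef_pos: [476.7, -10.3, 52.3]
orientation: [-0.005, 0.782, 0.623, -0.007]
wrist_force: [0.3, 0.0, -1.0]
grip_width: 8.7
```

```bash
python3 s.py; python3 ringfit.py; python3 - <<'E'
from h import *
for n in('top','scene'):
    i,d=eyes.get_image(n); cv2.imwrite('f_'+n+'.png',i[:,:,::-1]); np.save('f_'+n,d)
i=cv2.imread('f_scene.png'); cv2.imwrite('pics/f_scenec.png',cv2.resize(i[140:260,250:410],(800,600),interpolation=cv2.INTER_CUBIC))
E
```

```text
11.85 [476.7 -10.3  52.3] yaw 1.3442 z [-1.670e-02 -4.000e-04 -9.999e-01] 8.7 [ 0.     0.006 -0.005 -0.003  0.001 -0.001] [ 0.3  0.  -1. ]
plane [ 7.16975856e+01 -2.03025501e-02 -4.78427033e-03] centre [485.83962021  27.60201785] 24.10514775054633 9954
expected by gripper [485.68842572  28.67009635  52.12653553]
boss [(0.57, array([[482.59520288,  27.65272645,  30.        ]]))]
[535.5, 118.7] 0.93 [[438.55499441  99.67589642  30.        ]]
[323.6, 331.3] 0.85 [[527.32139312 -21.62460773  30.        ]]
[283.2, 121.0] 0.62 [[413.26920193 -14.63407798  30.        ]]
[[547.0096525   49.34082421]
 [530.17494491 -20.66340867]
 [439.36899353  97.85359093]
 [412.24640907 -14.93100647]]
```

View pics/f_wrist.png

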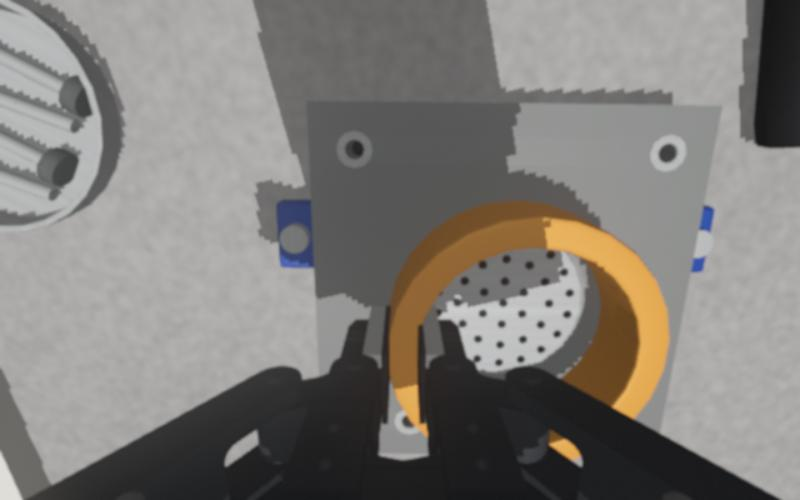

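View pics/f_scenec.png

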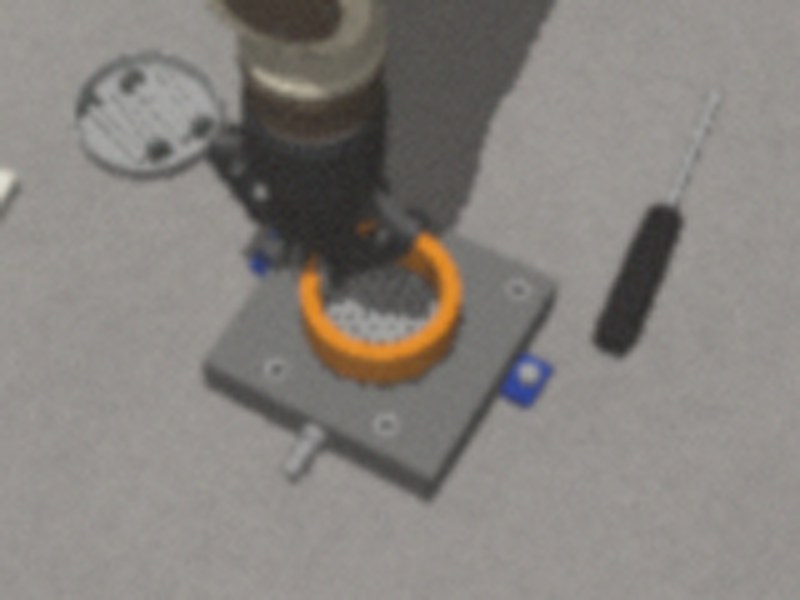

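```bash
python3 - <<'E'
from h import *
o=sensors.get_obs(); p=cv2.imread('pics/f_wrist.png')
for (x,y) in [(354,149),(668,153)]:
    c=p[y-30:y+30,x-30:x+30]; g=cv2.cvtColor(c,cv2.COLOR_BGR2GRAY).astype(int)
    bg=np.median(np.r_[g[:5].ravel(),g[-5:].ravel()]); m=(g>bg+18)  # steel insert
    n,l,s,ce=cv2.connectedComponentsWithStats(m.astype('uint8'))
    k=1+np.argmax(s[1:,4]); cs,_=cv2.findContours((l==k).astype('uint8'),0,1); e=cv2.fitEllipse(max(cs,key=len))
    q=(np.array(e[0])+[x-30,y-30])/1.25; print(e[1],q,onplane('wrist',[q],30,o))
E
cp h.py /dev/null; python3 - <<'E'
import cv2
p=cv2.imread('pics/f_wrist.png'); cv2.imwrite('pics/g.png',cv2.resize(p[190:440,370:700],(792,600),interpolation=cv2.INTER_CUBIC))
E
```

```text
(33.76083755493164, 34.85481262207031) [283.07211914 119.12527161] [[413.09689624 -14.55262871  30.        ]]
(32.94369125366211, 38.26225662231445) [534.19307404 122.2575531 ] [[440.81789393  99.3170374   30.        ]]
```

View pics/g.png

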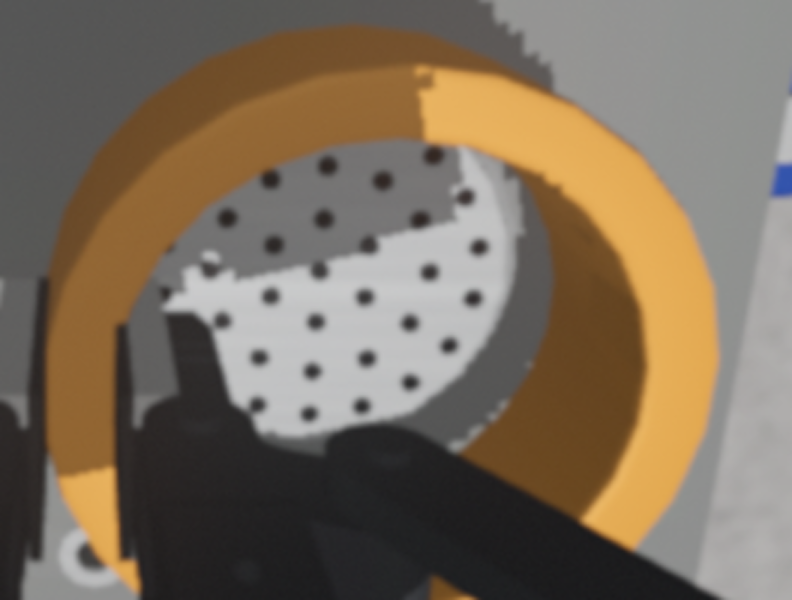

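step_arm --rows '[{"claw":0,"dx":-0.0025,"dy":0.0003,"dz":-0.003,"turn":0},{"claw":0,"dx":0,"dy":0,"dz":0,"turn":0},{"claw":0,"dx":0,"dy":0,"dz":0,"turn":0}]'

```text
clock: 12.4
eef_pos: [475.1, -10.0, 50.4]
orientation: [-0.004, 0.782, 0.623, -0.005]
wrist_force: [0.8, 0.1, -1.1]
grip_width: 9.0
```

```bash
python3 s.py; python3 ringfit.py | head -3
```

```text
12.4 [475.1 -10.   50.4] yaw 1.3442 z [-1.340e-02 -4.000e-04 -9.999e-01] 9.0 [-0.    -0.002 -0.011 -0.    -0.001 -0.   ] [ 0.8  0.1 -1.1]
plane [ 6.97928896e+01 -1.64797203e-02 -4.66269940e-03] centre [484.20617895  27.92043267] 28.80929324069535 9972
expected by gripper [484.11496994  29.00247948  50.29183969]
boss [(0.7, array([[482.34291856,  27.99671063,  30.        ]]))]
```

step_arm --rows '[{"claw":0,"dx":-0.001,"dy":0,"dz":-0.004,"turn":0},{"claw":0,"dx":-0.0005,"dy":0,"dz":-0.003,"turn":0},{"claw":0,"dx":0,"dy":0,"dz":0,"turn":0}]'

```text
clock: 12.85
eef_pos: [473.6, -10.0, 42.8]
orientation: [-0.004, 0.783, 0.623, -0.005]
wrist_force: [0.5, 0.3, -0.6]
grip_width: 8.6
```

```bash
python3 s.py
```

```text
12.85 [473.6 -10.   42.8] yaw 1.3441 z [-1.350e-02 -5.000e-04 -9.999e-01] 8.6 [ 0.    -0.003 -0.     0.001  0.    -0.001] [ 0.5  0.3 -0.6]
```

step_arm --rows '[{"claw":0,"dx":0,"dy":0,"dz":-0.0012,"turn":0},{"claw":0,"dx":0,"dy":0,"dz":0,"turn":0}]'

```text
clock: 13.05
eef_pos: [473.5, -10.1, 41.6]
orientation: [-0.004, 0.783, 0.623, -0.006]
wrist_force: [-1.4, -0.8, 1.4]
grip_width: 9.0
```

```bash
python3 s.py;python3 ringfit.py | head -3
```

```text
13.05 [473.5 -10.1  41.6] yaw 1.3441 z [-1.360e-02 -6.000e-04 -9.999e-01] 9.0 [-0.    -0.002  0.001  0.004 -0.001 -0.001] [-1.4 -0.8  1.4]
plane [ 6.11793585e+01 -1.15511585e-02  5.81903363e-04] centre [482.57051008  27.80797839] 27.03508011386839 10016
expected by gripper [482.51055843  28.88583777  41.42020778]
boss [(0.75, array([[481.75617591,  27.42735971,  30.        ]]))]
```

step_arm --rows '[{"claw":0.35,"dx":0,"dy":0,"dz":0,"turn":0},{"claw":0.35,"dx":0,"dy":0,"dz":0,"turn":0},{"claw":0.35,"dx":0,"dy":0,"dz":0,"turn":0},{"claw":0.35,"dx":0,"dy":0,"dz":0,"turn":0}]'

```text
clock: 13.6
eef_pos: [474.1, -9.9, 41.9]
orientation: [-0.004, 0.783, 0.623, -0.005]
wrist_force: [0.0, 0.5, 0.2]
grip_width: 30.1
```

```bash
python3 s.py;python3 ringfit.py | head -3
```

```text
13.6 [474.1  -9.9  41.9] yaw 1.3442 z [-1.230e-02 -3.000e-04 -9.999e-01] 30.1 [-0.002  0.002 -0.001 -0.     0.001  0.001] [0.  0.5 0.2]
plane [ 6.04925442e+01  1.72137167e-05 -4.93790877e-04] centre [482.45749681  27.91992278] 53.414783707248304 10812
expected by gripper [483.10932824  29.04623612  41.79736018]
boss [(0.87, array([[482.9528587 ,  28.69788315,  30.        ]]))]
```

View pics/f_wrist.png

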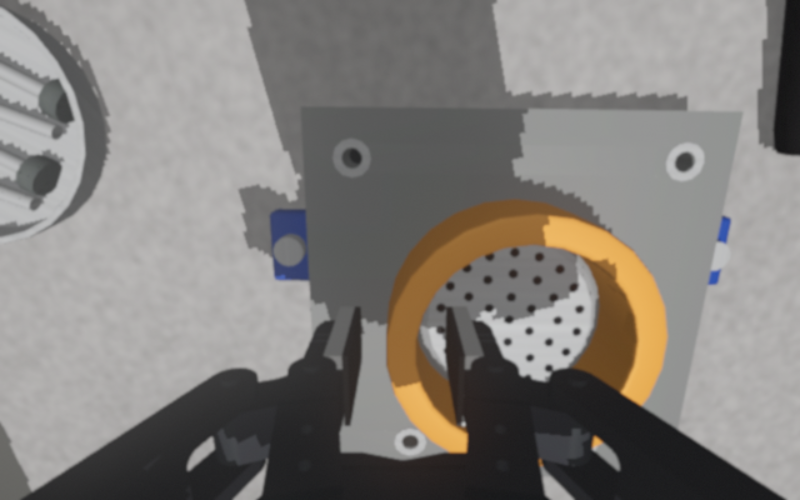

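The ring sits flat: its top-face slope is about 0 and its top is at z=60.5. Now I'll rise and go to the cover.

step_arm --rows '[{"claw":0.35,"dx":0,"dy":0,"dz":0.01,"turn":0},{"claw":0.35,"dx":0,"dy":0,"dz":0.015,"turn":0},{"claw":0.35,"dx":0,"dy":0,"dz":0.02,"turn":0},{"claw":0.6,"dx":0,"dy":0,"dz":0.03,"turn":0},{"claw":0.6,"dx":0,"dy":0,"dz":0.03,"turn":0},{"claw":0.6,"dx":0.001,"dy":-0.01,"dz":0.025,"turn":0},{"claw":0.6,"dx":0.003,"dy":-0.025,"dz":0.01,"turn":0.013},{"claw":0.6,"dx":0.003,"dy":-0.028,"dz":0,"turn":0.015},{"claw":0.6,"dx":0.003,"dy":-0.028,"dz":0,"turn":0.015},{"claw":0.6,"dx":0.003,"dy":-0.028,"dz":0,"turn":0.015},{"claw":0.6,"dx":0.003,"dy":-0.028,"dz":0,"turn":0.015},{"claw":0.6,"dx":0.003,"dy":-0.028,"dz":0,"turn":0.015},{"claw":0.6,"dx":0.003,"dy":-0.028,"dz":0,"turn":0.015},{"claw":0.6,"dx":0.003,"dy":-0.028,"dz":0,"turn":0.015},{"claw":0.6,"dx":0.003,"dy":-0.028,"dz":0,"turn":0.015},{"claw":0.6,"dx":0.003,"dy":-0.02,"dz":0,"turn":0.015},{"claw":0.6,"dx":0,"dy":-0.01,"dz":0,"turn":0},{"claw":0.6,"dx":0,"dy":0,"dz":0,"turn":0},{"claw":0.6,"dx":0,"dy":0,"dz":0,"turn":0},{"claw":0.6,"dx":0,"dy":0,"dz":0,"turn":0}]'

```text
clock: 15.75
eef_pos: [503.6, -308.6, 202.3]
orientation: [0.001, 0.731, 0.682, -0.002]
wrist_force: [0.4, -0.0, 0.3]
grip_width: 51.4
```

```bash
python3 s.py; python3 - <<'E'
from h import *
i,d=eyes.get_image('wrist'); save('j_wrist',i);np.save('j_wrist',d);cv2.imwrite('j_wrist.png',i[:,:,::-1])
i,d=eyes.get_image('top'); cv2.imwrite('j_top.png',i[:,:,::-1]); cv2.imwrite('pics/j_topc.png',cv2.resize(i[100:350,150:490,::-1],(800,588),interpolation=cv2.INTER_CUBIC))
E
```

```text
15.75 [ 503.6 -308.6  202.3] yaw 1.5019 z [-0.0012 -0.0041 -1.    ] 51.4 [ 0.011 -0.01  -0.007  0.005  0.004  0.007] [ 0.4 -0.   0.3]
```

View pics/j_wrist.png

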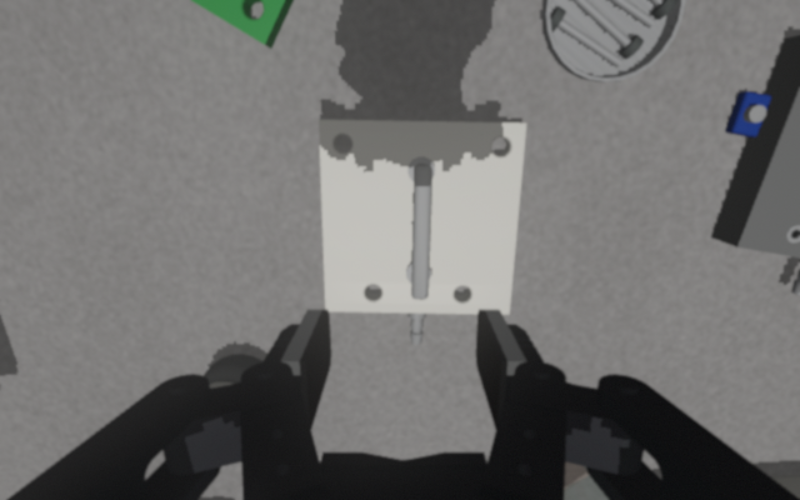

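View pics/j_topc.png

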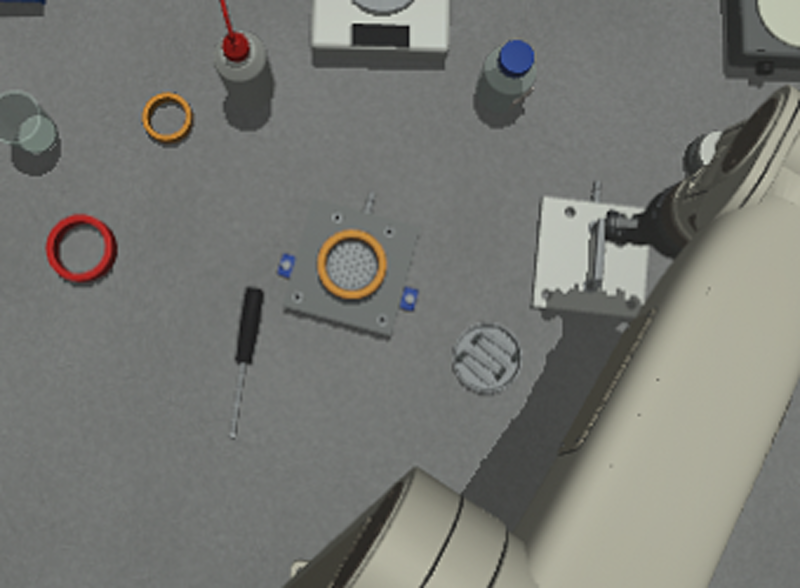

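```bash
python3 - <<'E'
from h import *
o=sensors.get_obs(); d=np.load('j_wrist.npy'); i=cv2.imread('j_wrist.png')
h=onplane('wrist',np.array([(462,294),(373,292),(500,145.5),(343,144)])/1.25,16,o)
print(fitholes(h))
C=cloud('wrist',d,o); b=(C[...,2]>54)&(C[...,2]<64)&(C[...,0]<580)&(C[...,0]>440)&(abs(C[...,1]+300)<30)
P=C[b]; print(len(P),P.mean(0),P.min(0),P.max(0)); 
v=cv2.fitLine(P[:,:2].astype('f'),cv2.DIST_HUBER,0,.01,.01).ravel(); print(v)
for q in spotter.spot_point('wrist','cover_handle'): print(q,onplane('wrist',[q['pixel']],52,o))
E
```

```text
(array([ 506.66045063, -297.04846239]), np.float64(-0.08376650747550597), array([[-0.41863938,  0.21731604],
       [ 0.12220542, -0.04429584],
       [ 0.50645518,  0.33560627],
       [-0.21002122, -0.50862647]]))
1491 [ 503.55070601 -296.90699624   58.2235698 ] [ 459.61488831 -306.60290433   54.03550971] [ 552.25954673 -287.9487222    60.63500902]
[ 9.9650210e-01 -8.3567671e-02  5.0350592e+02 -2.9695209e+02]
{'pixel': [336.7, 186.7], 'confidence': 0.92} [[ 506.54035694 -297.17873233   52.        ]]
```

step_arm --rows '[{"claw":0.6,"dx":0.001,"dy":0.004,"dz":-0.008,"turn":-0.008},{"claw":0.6,"dx":0.001,"dy":0.004,"dz":-0.012,"turn":-0.007},{"claw":0.6,"dx":0.001,"dy":0.0035,"dz":-0.015,"turn":0},{"claw":0.6,"dx":0,"dy":0,"dz":-0.015,"turn":0},{"claw":0.6,"dx":0,"dy":0,"dz":-0.015,"turn":0},{"claw":0.6,"dx":0,"dy":0,"dz":-0.015,"turn":0},{"claw":0.6,"dx":0,"dy":0,"dz":-0.015,"turn":0},{"claw":0.6,"dx":0,"dy":0,"dz":-0.012,"turn":0},{"claw":0.6,"dx":0,"dy":0,"dz":-0.006,"turn":0},{"claw":0.6,"dx":0,"dy":0,"dz":0,"turn":0},{"claw":0.6,"dx":0,"dy":0,"dz":0,"turn":0},{"claw":0.6,"dx":0,"dy":0,"dz":0,"turn":0}]'

```text
clock: 17.1
eef_pos: [507.2, -288.8, 82.5]
orientation: [0.0, 0.735, 0.679, -0.001]
wrist_force: [-0.1, -0.4, 0.3]
grip_width: 51.1
```

```bash
python3 s.py
```

```text
17.1 [ 507.2 -288.8   82.5] yaw 1.4915 z [-0.0013 -0.0023 -1.    ] 51.1 [ 0.001 -0.007  0.008  0.002 -0.     0.002] [-0.1 -0.4  0.3]
```

step_arm --rows '[{"claw":0.6,"dx":0,"dy":-0.004,"dz":-0.008,"turn":-0.004},{"claw":0.6,"dx":0,"dy":-0.004,"dz":-0.01,"turn":0},{"claw":0.6,"dx":0,"dy":0,"dz":-0.01,"turn":0},{"claw":0.6,"dx":0,"dy":0,"dz":-0.007,"turn":0},{"claw":0.6,"dx":0,"dy":0,"dz":-0.004,"turn":0},{"claw":0.6,"dx":0,"dy":0,"dz":0,"turn":0},{"claw":0.6,"dx":0,"dy":0,"dz":0,"turn":0}]'

```text
clock: 17.8
eef_pos: [507.6, -298.3, 40.8]
orientation: [0.001, 0.736, 0.677, -0.001]
wrist_force: [0.9, -0.1, -0.1]
grip_width: 51.4
```

```bash
python3 s.py
```

```text
17.8 [ 507.6 -298.3   40.8] yaw 1.4862 z [ 3.0e-04 -3.3e-03 -1.0e+00] 51.4 [ 0.002  0.006 -0.003 -0.003 -0.001 -0.001] [ 0.9 -0.1 -0.1]
```

step_arm --rows '[{"claw":0.6,"dx":-0.0008,"dy":0.001,"dz":-0.005,"turn":0},{"claw":0.6,"dx":0,"dy":0,"dz":-0.0025,"turn":0},{"claw":0.6,"dx":0,"dy":0,"dz":0,"turn":0},{"claw":0,"dx":0,"dy":0,"dz":0,"turn":0},{"claw":0,"dx":0,"dy":0,"dz":0,"turn":0},{"claw":0,"dx":0,"dy":0,"dz":0,"turn":0},{"claw":0,"dx":0,"dy":0,"dz":0,"turn":0},{"claw":0,"dx":0,"dy":0,"dz":0,"turn":0},{"claw":0,"dx":0,"dy":0,"dz":0,"turn":0}]' --newtons 100

```text
clock: 18.7
eef_pos: [507.5, -297.3, 34.0]
orientation: [0.002, 0.736, 0.677, -0.001]
wrist_force: [-0.1, 0.4, 0.2]
grip_width: 10.1
```

```bash
python3 s.py; python3 - <<'E'
from h import *
i,d=eyes.get_image('wrist'); save('k_wrist',i)
E
```

```text
18.7 [ 507.5 -297.3   34. ] yaw 1.4866 z [ 0.0022 -0.0041 -1.    ] 10.1 [ 0.001 -0.001  0.001  0.001  0.001 -0.   ] [-0.1  0.4  0.2]
```

View pics/k_wrist.png

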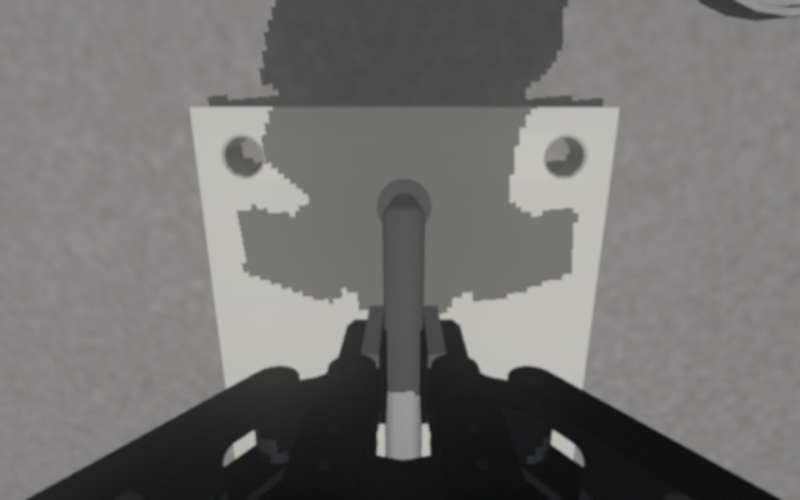

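The fingers hold the bar, centred at view px 403. Lifting.

step_arm --rows '[{"claw":0,"dx":0,"dy":0,"dz":0.004,"turn":0},{"claw":0,"dx":0,"dy":0,"dz":0.008,"turn":0},{"claw":0,"dx":0,"dy":0,"dz":0.012,"turn":0},{"claw":0,"dx":0,"dy":0,"dz":0.015,"turn":0},{"claw":0,"dx":0,"dy":0,"dz":0.015,"turn":0},{"claw":0,"dx":0,"dy":0,"dz":0.015,"turn":0},{"claw":0,"dx":0,"dy":0,"dz":0.015,"turn":0},{"claw":0,"dx":0,"dy":0,"dz":0.015,"turn":0},{"claw":0,"dx":0,"dy":0,"dz":0.01,"turn":0},{"claw":0,"dx":0,"dy":0,"dz":0.005,"turn":0},{"claw":0,"dx":0,"dy":0,"dz":0,"turn":0},{"claw":0,"dx":0,"dy":0,"dz":0,"turn":0}]'

```text
clock: 19.95
eef_pos: [503.6, -295.2, 154.8]
orientation: [-0.001, 0.736, 0.677, -0.002]
wrist_force: [-0.5, 0.4, -4.9]
grip_width: 10.0
```

```bash
python3 s.py
```

```text
19.95 [ 503.6 -295.2  154.8] yaw 1.4866 z [-4.1e-03 -7.0e-04 -1.0e+00] 10.0 [-0.    -0.001 -0.     0.002 -0.001  0.   ] [-0.5  0.4 -4.9]
```

step_arm --rows '[{"claw":0,"dx":0,"dy":0.008,"dz":0,"turn":0},{"claw":0,"dx":-0.001,"dy":0.014,"dz":0,"turn":-0.01},{"claw":0,"dx":-0.001,"dy":0.02,"dz":0,"turn":-0.01},{"claw":0,"dx":-0.001,"dy":0.02,"dz":0,"turn":-0.01},{"claw":0,"dx":-0.001,"dy":0.02,"dz":0,"turn":-0.01},{"claw":0,"dx":-0.001,"dy":0.02,"dz":0,"turn":-0.01},{"claw":0,"dx":-0.001,"dy":0.02,"dz":0,"turn":-0.01},{"claw":0,"dx":-0.001,"dy":0.02,"dz":0,"turn":-0.01},{"claw":0,"dx":-0.001,"dy":0.02,"dz":0,"turn":-0.01},{"claw":0,"dx":-0.001,"dy":0.02,"dz":0,"turn":-0.01},{"claw":0,"dx":-0.001,"dy":0.02,"dz":0,"turn":-0.01},{"claw":0,"dx":-0.001,"dy":0.02,"dz":0,"turn":-0.01},{"claw":0,"dx":-0.001,"dy":0.02,"dz":0,"turn":-0.01},{"claw":0,"dx":-0.001,"dy":0.02,"dz":0,"turn":-0.01},{"claw":0,"dx":-0.001,"dy":0.016,"dz":0,"turn":-0.01},{"claw":0,"dx":-0.001,"dy":0.01,"dz":0,"turn":-0.01},{"claw":0,"dx":0,"dy":0.005,"dz":0,"turn":0},{"claw":0,"dx":0,"dy":0,"dz":0,"turn":0},{"claw":0,"dx":0,"dy":0,"dz":0,"turn":0}]'

```text
clock: 21.85
eef_pos: [473.7, 20.1, 140.3]
orientation: [-0.015, 0.785, 0.619, -0.008]
wrist_force: [0.6, 0.2, -4.2]
grip_width: 9.8
```

```bash
python3 s.py
```

```text
21.85 [473.7  20.1 140.3] yaw 1.3347 z [-0.0315  0.0127 -0.9994] 9.8 [ 0.004  0.002 -0.005 -0.004  0.002 -0.001] [ 0.6  0.2 -4.2]
```

step_arm --rows '[{"claw":0,"dx":0,"dy":-0.02,"dz":0,"turn":0},{"claw":0,"dx":0,"dy":-0.02,"dz":0,"turn":0},{"claw":0,"dx":0,"dy":-0.02,"dz":0,"turn":0},{"claw":0,"dx":0,"dy":0,"dz":0,"turn":0},{"claw":0,"dx":0,"dy":0,"dz":0,"turn":0},{"claw":0,"dx":0,"dy":0,"dz":0,"turn":0}]'

```text
clock: 22.45
eef_pos: [473.4, -44.3, 139.7]
orientation: [-0.015, 0.786, 0.618, -0.009]
wrist_force: [0.0, 0.5, -4.3]
grip_width: 9.8
```

```bash
python3 s.py
```

```text
22.45 [473.4 -44.3 139.7] yaw 1.3317 z [-0.032   0.0122 -0.9994] 9.8 [-0.004  0.001 -0.001 -0.002  0.007  0.002] [ 0.   0.5 -4.3]
```

step_arm --rows '[{"claw":0,"dx":0.005,"dy":0.005,"dz":0,"turn":0},{"claw":0,"dx":0.005,"dy":0.005,"dz":0,"turn":0},{"claw":0,"dx":0,"dy":0.005,"dz":0,"turn":0},{"claw":0,"dx":0,"dy":0.005,"dz":0,"turn":0},{"claw":0,"dx":0,"dy":0.005,"dz":0,"turn":0},{"claw":0,"dx":0,"dy":0.005,"dz":0,"turn":0},{"claw":0,"dx":0,"dy":0.005,"dz":0,"turn":0},{"claw":0,"dx":0,"dy":0.005,"dz":0,"turn":0},{"claw":0,"dx":0,"dy":0.005,"dz":0,"turn":0},{"claw":0,"dx":0,"dy":0,"dz":0,"turn":0},{"claw":0,"dx":0,"dy":0,"dz":0,"turn":0}]'

```text
clock: 23.55
eef_pos: [484.1, 7.6, 139.6]
orientation: [-0.015, 0.785, 0.62, -0.009]
wrist_force: [0.3, 0.2, -3.7]
grip_width: 9.6
```

```bash
python3 s.py
```

```text
23.55 [484.1   7.6 139.6] yaw 1.3364 z [-0.0323  0.013  -0.9994] 9.6 [ 0.004 -0.002 -0.     0.     0.001  0.004] [ 0.3  0.2 -3.7]
```

step_arm --rows '[{"claw":0,"dx":0.025,"dy":0,"dz":0,"turn":0},{"claw":0,"dx":0.025,"dy":0,"dz":0,"turn":0},{"claw":0,"dx":0.025,"dy":0,"dz":0,"turn":0},{"claw":0,"dx":0,"dy":0,"dz":0,"turn":0},{"claw":0,"dx":0,"dy":0,"dz":0,"turn":0},{"claw":0,"dx":0,"dy":0,"dz":0,"turn":0}]'

```text
clock: 24.15
eef_pos: [559.5, 6.1, 138.5]
orientation: [-0.016, 0.785, 0.619, -0.01]
wrist_force: [0.7, -1.1, -4.8]
grip_width: 9.8
```

```bash
python3 s.py
```

```text
24.15 [559.5   6.1 138.5] yaw 1.3344 z [-0.0359  0.0121 -0.9993] 9.8 [-0.003  0.002 -0.012  0.012  0.     0.001] [ 0.7 -1.1 -4.8]
```

step_arm --rows '[{"claw":0,"dx":-0.006,"dy":0,"dz":0,"turn":0},{"claw":0,"dx":-0.006,"dy":0,"dz":0,"turn":0},{"claw":0,"dx":-0.006,"dy":0,"dz":0,"turn":0},{"claw":0,"dx":-0.006,"dy":0,"dz":0,"turn":0},{"claw":0,"dx":-0.006,"dy":0,"dz":0,"turn":0},{"claw":0,"dx":-0.006,"dy":0,"dz":0,"turn":0},{"claw":0,"dx":-0.006,"dy":0,"dz":0,"turn":0},{"claw":0,"dx":-0.006,"dy":0,"dz":0,"turn":0},{"claw":0,"dx":0,"dy":0,"dz":0,"turn":0},{"claw":0,"dx":0,"dy":0,"dz":0,"turn":0}]'

```text
clock: 25.15
eef_pos: [503.5, 6.0, 139.5]
orientation: [-0.016, 0.785, 0.619, -0.011]
wrist_force: [0.5, -0.7, -3.8]
grip_width: 9.7
```

```bash
python3 s.py
```

```text
25.15 [503.5   6.  139.5] yaw 1.3341 z [-0.0374  0.0121 -0.9992] 9.7 [-0.002 -0.007 -0.009  0.003  0.001 -0.002] [ 0.5 -0.7 -3.8]
```

```bash
cat > covfit.py <<'E'
from h import *
from scipy.optimize import least_squares
o=sensors.get_obs(); i,d=eyes.get_image('wrist'); save('m_wrist',i); cv2.imwrite('m_wrist.png',i[:,:,::-1])
C=cloud('wrist',d,o); e=o['eef_pos']
m=(d>0)&(abs(C[...,2]-(e[2]-34+16))<9)&(np.hypot(C[...,0]-e[0],C[...,1]-e[1])<125)
hsv=cv2.cvtColor(i,cv2.COLOR_RGB2HSV); m&=(hsv[...,1]<60)&(hsv[...,2]>85)
m=cv2.erode(m.astype('uint8'),np.ones((5,5)))>0
P=C[m]-e
v=least_squares(lambda v:P[:,2]-v[0]-v[1]*P[:,0]-v[2]*P[:,1],[-18,0,0],loss='soft_l1',f_scale=.5).x
print('n',len(P),'plane: top z at TCP',e[2]+v[0],'slopes dz/dx,dz/dy',v[1:].round(4), 'tool z',R(o['orientation'])[:,2].round(4))
E
python3 covfit.py
```

```text
n 49938 plane: top z at TCP 122.17362879293799 slopes dz/dx,dz/dy [-0.0382  0.0156] tool z [-0.0374  0.0121 -0.9992]
```

View pics/m_wrist.png

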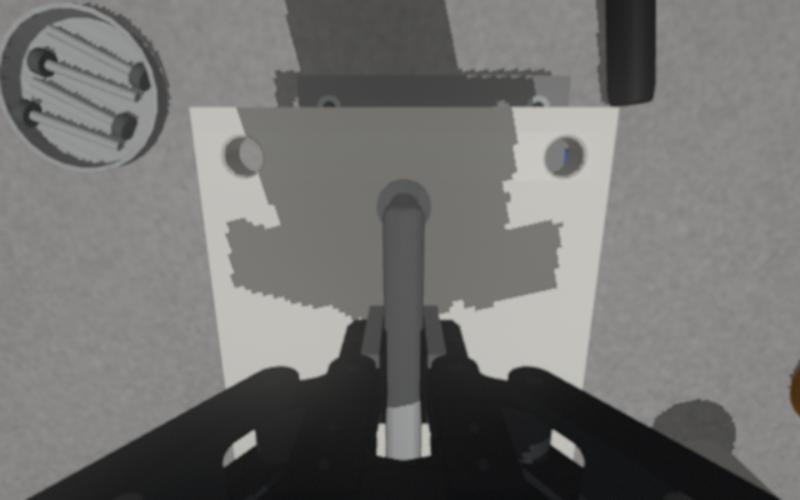

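step_arm --rows '[{"claw":0,"dx":0,"dy":0,"dz":0.05,"turn":0},{"claw":0,"dx":0,"dy":0,"dz":0.05,"turn":0},{"claw":0,"dx":0,"dy":0,"dz":0.03,"turn":0},{"claw":0,"dx":0,"dy":0,"dz":0,"turn":0},{"claw":0,"dx":0,"dy":0,"dz":0,"turn":0}]'

```text
clock: 25.7
eef_pos: [500.9, 5.9, 270.0]
orientation: [-0.018, 0.785, 0.619, -0.014]
wrist_force: [-0.4, -0.4, -5.9]
grip_width: 10.2
```

```bash
python3 s.py
```

```text
25.7 [500.9   5.9 270. ] yaw 1.3341 z [-0.0444  0.012  -0.9989] 10.2 [ 0.001 -0.012  0.033  0.007 -0.002  0.   ] [-0.4 -0.4 -5.9]
```

step_arm --rows '[{"claw":0,"dx":0,"dy":0,"dz":-0.01,"turn":0},{"claw":0,"dx":0,"dy":0,"dz":-0.01,"turn":0},{"claw":0,"dx":0,"dy":0,"dz":-0.01,"turn":0},{"claw":0,"dx":0,"dy":0,"dz":-0.01,"turn":0},{"claw":0,"dx":0,"dy":0,"dz":0,"turn":0},{"claw":0,"dx":0,"dy":0,"dz":0,"turn":0}]'

```text
clock: 26.3
eef_pos: [496.0, 5.9, 217.1]
orientation: [-0.024, 0.785, 0.618, -0.02]
wrist_force: [0.1, 0.6, -4.2]
grip_width: 10.0
```

```bash
python3 s.py
```

```text
26.3 [496.    5.9 217.1] yaw 1.3341 z [-0.0612  0.0119 -0.9981] 10.0 [ 0.001  0.017 -0.029 -0.011 -0.003 -0.   ] [ 0.1  0.6 -4.2]
```

step_arm --rows '[{"claw":0,"dx":0,"dy":0,"dz":-0.045,"turn":0},{"claw":0,"dx":0,"dy":0,"dz":-0.04,"turn":0},{"claw":0,"dx":0,"dy":0,"dz":0,"turn":0},{"claw":0,"dx":0,"dy":0,"dz":0,"turn":0},{"claw":0,"dx":0,"dy":0,"dz":0,"turn":0}]'

```text
clock: 26.8
eef_pos: [499.2, 5.9, 134.6]
orientation: [-0.021, 0.785, 0.618, -0.017]
wrist_force: [0.5, -0.4, -3.8]
grip_width: 10.1
```

```bash
python3 s.py
```

```text
26.8 [499.2   5.9 134.6] yaw 1.3341 z [-0.0529  0.012  -0.9985] 10.1 [ 0.001 -0.017  0.04   0.013  0.    -0.001] [ 0.5 -0.4 -3.8]
```

step_arm --rows '[{"claw":0,"dx":0,"dy":0,"dz":0,"turn":0},{"claw":0,"dx":0,"dy":0,"dz":0,"turn":0},{"claw":0,"dx":0,"dy":0,"dz":0,"turn":0}]'

```text
clock: 27.1
eef_pos: [503.0, 6.0, 139.8]
orientation: [-0.018, 0.785, 0.619, -0.013]
wrist_force: [0.6, 0.1, -4.7]
grip_width: 10.1
```

```bash
python3 s.py
```

```text
27.1 [503.    6.  139.8] yaw 1.3341 z [-0.0431  0.0121 -0.999 ] 10.1 [ 0.    -0.012  0.019  0.01  -0.001  0.002] [ 0.6  0.1 -4.7]
```

step_arm --rows '[{"claw":0,"dx":0,"dy":0,"dz":0.007,"turn":0},{"claw":0,"dx":0,"dy":0,"dz":0.007,"turn":0},{"claw":0,"dx":0,"dy":0,"dz":0.007,"turn":0},{"claw":0,"dx":0,"dy":0,"dz":0.007,"turn":0},{"claw":0,"dx":0,"dy":0,"dz":0.007,"turn":0},{"claw":0,"dx":0,"dy":0,"dz":0.007,"turn":0},{"claw":0,"dx":0,"dy":0,"dz":0.007,"turn":0},{"claw":0,"dx":0,"dy":0,"dz":0.007,"turn":0},{"claw":0,"dx":0,"dy":0,"dz":0.007,"turn":0},{"claw":0,"dx":0,"dy":0,"dz":0.007,"turn":0},{"claw":0,"dx":0,"dy":0,"dz":0.007,"turn":0},{"claw":0,"dx":0,"dy":0,"dz":0.007,"turn":0},{"claw":0,"dx":0,"dy":0,"dz":0,"turn":0},{"claw":0,"dx":0,"dy":0,"dz":0,"turn":0},{"claw":0,"dx":0,"dy":0,"dz":0,"turn":0}]'

```text
clock: 28.6
eef_pos: [503.8, 6.0, 233.6]
orientation: [-0.017, 0.785, 0.619, -0.012]
wrist_force: [-0.1, -0.1, -3.6]
grip_width: 10.3
```

```bash
python3 s.py
```

```text
28.6 [503.8   6.  233.6] yaw 1.3341 z [-0.0392  0.0121 -0.9992] 10.3 [-0.001  0.002 -0.006  0.001  0.    -0.001] [-0.1 -0.1 -3.6]
```

step_arm --rows '[{"claw":0,"dx":0,"dy":0,"dz":-0.05,"turn":0},{"claw":0,"dx":0,"dy":0,"dz":-0.045,"turn":0},{"claw":0,"dx":0,"dy":0,"dz":0,"turn":0},{"claw":0,"dx":0,"dy":0,"dz":0,"turn":0},{"claw":0,"dx":0,"dy":0,"dz":0,"turn":0},{"claw":0,"dx":0,"dy":0,"dz":0,"turn":0},{"claw":0,"dx":0,"dy":0,"dz":0,"turn":0},{"claw":0,"dx":0,"dy":0,"dz":0,"turn":0},{"claw":0,"dx":0,"dy":0,"dz":0,"turn":0}]'

```text
clock: 29.5
eef_pos: [509.3, 6.0, 145.6]
orientation: [-0.012, 0.786, 0.619, -0.005]
wrist_force: [1.4, 0.7, -4.4]
grip_width: 9.7
```

```bash
python3 s.py
```

```text
29.5 [509.3   6.  145.6] yaw 1.3341 z [-0.0235  0.0122 -0.9996] 9.7 [-0.    -0.01   0.011  0.003  0.001  0.002] [ 1.4  0.7 -4.4]
```

step_arm --rows '[{"claw":0,"dx":0,"dy":0,"dz":0.007,"turn":0},{"claw":0,"dx":0,"dy":0,"dz":0.007,"turn":0},{"claw":0,"dx":0,"dy":0,"dz":0.007,"turn":0},{"claw":0,"dx":0,"dy":0,"dz":0.007,"turn":0},{"claw":0,"dx":0,"dy":0,"dz":0.007,"turn":0},{"claw":0,"dx":0,"dy":0,"dz":0.007,"turn":0},{"claw":0,"dx":0,"dy":0,"dz":0.007,"turn":0},{"claw":0,"dx":0,"dy":0,"dz":0.007,"turn":0},{"claw":0,"dx":0,"dy":0,"dz":0.007,"turn":0},{"claw":0,"dx":0,"dy":0,"dz":0.007,"turn":0},{"claw":0,"dx":0,"dy":0,"dz":0,"turn":0},{"claw":0,"dx":0,"dy":0,"dz":0,"turn":0}]'

```text
clock: 30.7
eef_pos: [509.9, 6.0, 223.7]
orientation: [-0.011, 0.786, 0.619, -0.004]
wrist_force: [0.2, -0.5, -4.7]
grip_width: 10.0
```

```bash
python3 s.py
```

```text
30.7 [509.9   6.  223.7] yaw 1.3342 z [-0.0204  0.0122 -0.9997] 10.0 [ 0.002 -0.005  0.014  0.004  0.    -0.002] [ 0.2 -0.5 -4.7]
```

step_arm --rows '[{"claw":0,"dx":0,"dy":0,"dz":-0.05,"turn":0},{"claw":0,"dx":0,"dy":0,"dz":-0.05,"turn":0},{"claw":0,"dx":0,"dy":0,"dz":0,"turn":0},{"claw":0,"dx":0,"dy":0,"dz":0,"turn":0},{"claw":0,"dx":0,"dy":0,"dz":0,"turn":0},{"claw":0,"dx":0,"dy":0,"dz":0,"turn":0},{"claw":0,"dx":0,"dy":0,"dz":0,"turn":0},{"claw":0,"dx":0,"dy":0,"dz":0,"turn":0},{"claw":0,"dx":0,"dy":0,"dz":0,"turn":0}]'

```text
clock: 31.6
eef_pos: [516.5, 6.0, 131.3]
orientation: [-0.006, 0.786, 0.619, 0.003]
wrist_force: [0.7, 0.2, -5.0]
grip_width: 10.1
```

```bash
python3 s.py
```

```text
31.6 [516.5   6.  131.3] yaw 1.3343 z [-0.0025  0.0123 -0.9999] 10.1 [ 0.001 -0.01   0.014  0.006 -0.    -0.001] [ 0.7  0.2 -5. ]
```

step_arm --rows '[{"claw":0,"dx":-0.003,"dy":0.002,"dz":0,"turn":0},{"claw":0,"dx":-0.004,"dy":0.003,"dz":0,"turn":0},{"claw":0,"dx":-0.004,"dy":0.003,"dz":0,"turn":0},{"claw":0,"dx":-0.004,"dy":0.003,"dz":0,"turn":0},{"claw":0,"dx":-0.004,"dy":0.003,"dz":-0.002,"turn":0},{"claw":0,"dx":-0.004,"dy":0.003,"dz":-0.002,"turn":0},{"claw":0,"dx":-0.004,"dy":0.002,"dz":-0.002,"turn":0},{"claw":0,"dx":-0.003,"dy":0.001,"dz":-0.002,"turn":0},{"claw":0,"dx":-0.001,"dy":0,"dz":0,"turn":0},{"claw":0,"dx":0,"dy":0,"dz":0,"turn":0},{"claw":0,"dx":0,"dy":0,"dz":0,"turn":0},{"claw":0,"dx":0,"dy":0,"dz":0,"turn":0}]'

```text
clock: 32.8
eef_pos: [482.1, 28.1, 123.0]
orientation: [-0.006, 0.785, 0.619, 0.003]
wrist_force: [0.2, -0.4, -4.0]
grip_width: 10.1
```

```bash
python3 s.py; python3 covfit.py
```

```text
32.8 [482.1  28.1 123. ] yaw 1.3349 z [-0.0023  0.0124 -0.9999] 10.1 [-0.002 -0.     0.001 -0.001 -0.001 -0.   ] [ 0.2 -0.4 -4. ]
n 49845 plane: top z at TCP 105.70414388304236 slopes dz/dx,dz/dy [-0.0033  0.0155] tool z [-0.0023  0.0124 -0.9999]
```

View pics/m_wrist.png

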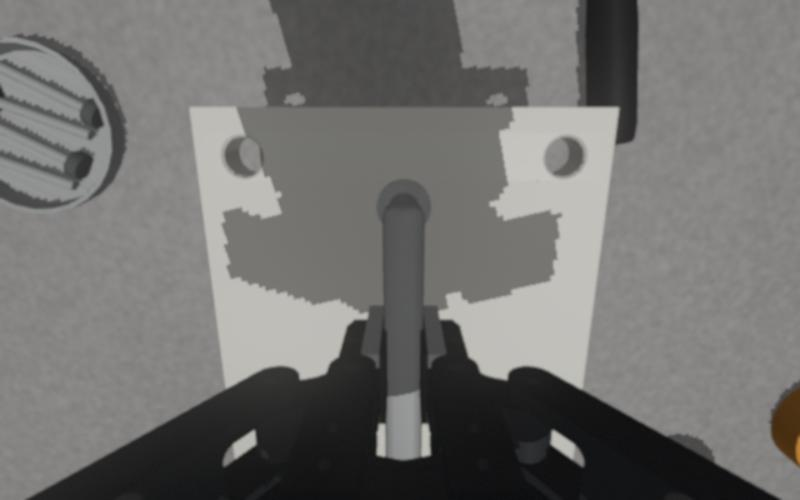

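step_arm --rows '[{"claw":0,"dx":0.001,"dy":0,"dz":-0.003,"turn":0},{"claw":0,"dx":0,"dy":0,"dz":-0.004,"turn":0},{"claw":0,"dx":0,"dy":0,"dz":-0.004,"turn":0},{"claw":0,"dx":0,"dy":0,"dz":-0.002,"turn":0},{"claw":0,"dx":0,"dy":0,"dz":0,"turn":0},{"claw":0,"dx":0,"dy":0,"dz":0,"turn":0},{"claw":0,"dx":0,"dy":0,"dz":0,"turn":0}]'

```text
clock: 33.55
eef_pos: [483.5, 27.8, 108.4]
orientation: [-0.006, 0.786, 0.619, 0.003]
wrist_force: [-0.2, 1.1, -3.2]
grip_width: 9.8
```

```bash
python3 s.py; python3 covfit.py; python3 - <<'E'
from h import *
o=sensors.get_obs(); p=cv2.imread('m_wrist.png'); g=cv2.cvtColor(p,cv2.COLOR_BGR2GRAY)
zt=o['eef_pos'][2]-17.4
for n in('scene','top'):
    i,d=eyes.get_image(n); cv2.imwrite('n_'+n+'.png',i[:,:,::-1]); np.save('n_'+n,d)
i=cv2.imread('n_scene.png'); cv2.imwrite('pics/n_scenec.png',cv2.resize(i[130:250,250:410],(800,600),interpolation=cv2.INTER_CUBIC))
i=cv2.imread('n_top.png'); cv2.imwrite('pics/n_topc.png',cv2.resize(i[165:255,235:355],(800,600),interpolation=cv2.INTER_CUBIC))
x=cv2.imread('m_wrist.png'); cv2.imwrite('pics/n_w.png',np.hstack([cv2.resize(x[100:150,165:225],(396,330),interpolation=cv2.INTER_CUBIC),cv2.resize(x[100:150,422:482],(396,330),interpolation=cv2.INTER_CUBIC)]))
E
```

```text
33.55 [483.5  27.8 108.4] yaw 1.3345 z [-0.0027  0.0123 -0.9999] 9.8 [-0.001  0.001  0.001  0.001  0.001 -0.002] [-0.2  1.1 -3.2]
n 50465 plane: top z at TCP 91.11373373557865 slopes dz/dx,dz/dy [-0.004   0.0156] tool z [-0.0027  0.0123 -0.9999]
```

View pics/n_topc.png

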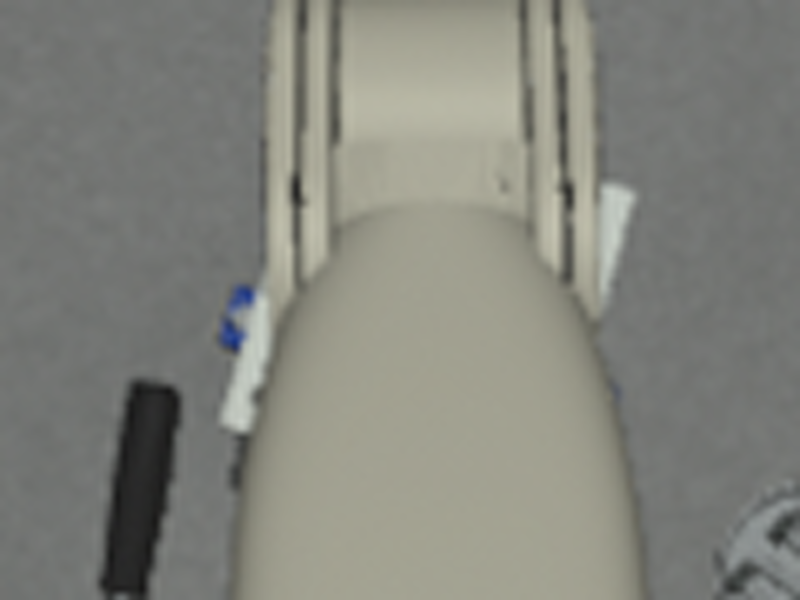

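View pics/n_scenec.png

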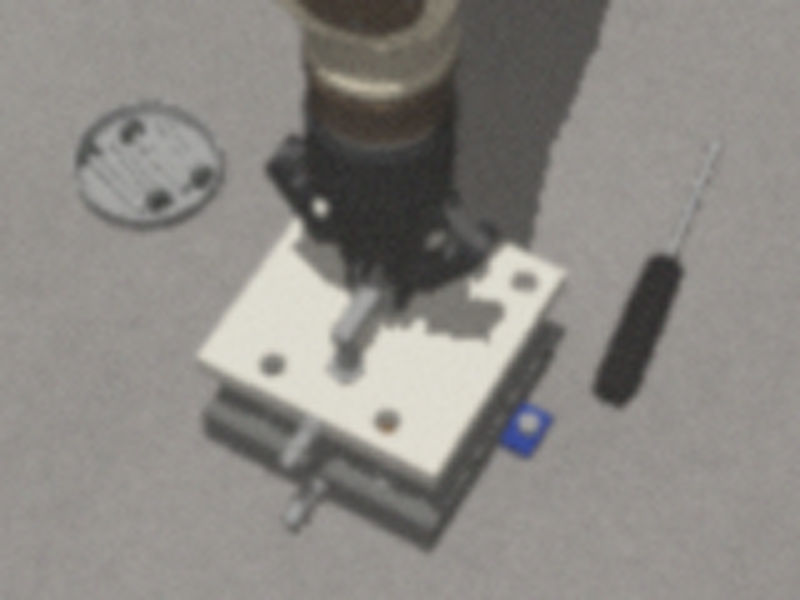

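View pics/n_w.png

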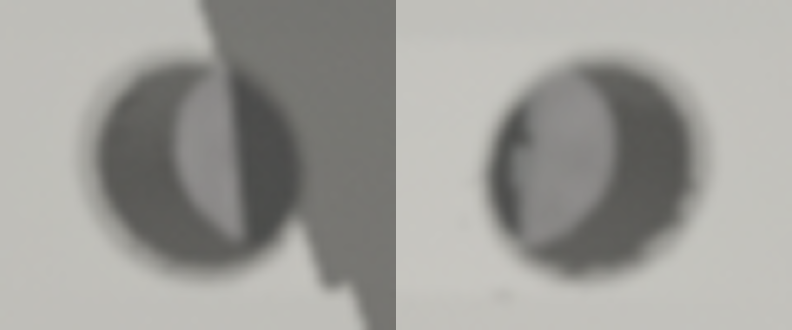

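```bash
python3 - <<'E'
from h import *
o=sensors.get_obs(); e=o['eef_pos']
def onpl(name,px,z0,sx,sy):
    O,d=rays(name,px,o); n=np.array([-sx,-sy,1]); t=((np.array([e[0],e[1],z0])-O)@n)/(d@n); return O+d*t[:,None]
# wrist: centres of top mouths from crop (6.6x)
w=np.array([[165+198/6.6,100+165/6.6],[422+(600-396)/6.6,100+163/6.6]])
print('wrist h3,h2',onpl('wrist',w,91.1,-.004,.0156))
s=np.array([[250+523/5,130+282/5],[250+273/5,130+364/5],[250+387/5,130+420/5]])
S=onpl('scene',s,91.1,-.004,.0156); print('scene h2,h1,h0',S)
mod=np.array([[58,36],[58,-36],[-58,58],[-58,-58.]]); a=-.236
print('base',mod@np.array([[np.cos(a),-np.sin(a)],[np.sin(a),np.cos(a)]]).T+[482.4,28.1])
# scene: base holes at start picture
i=cv2.imread('a_scene.png'); cv2.imwrite('pics/a_scenec.png',cv2.resize(i[160:250,280:370],(600,600),interpolation=cv2.INTER_CUBIC))
E
```

```text
wrist h3,h2 [[412.63522095 -14.03386347  90.73070139]
 [439.73681837  98.78006695  92.38219231]]
scene h2,h1,h0 [[441.13827059  99.08959392  92.38141512]
 [530.92804177 -18.5238807   90.18748583]
 [547.56299206  51.10563678  91.20716651]]
base [[547.2096525   49.54082421]
 [530.37494491 -20.46340867]
 [439.56899353  98.05359093]
 [412.44640907 -14.73100647]]
```

View pics/a_scenec.png

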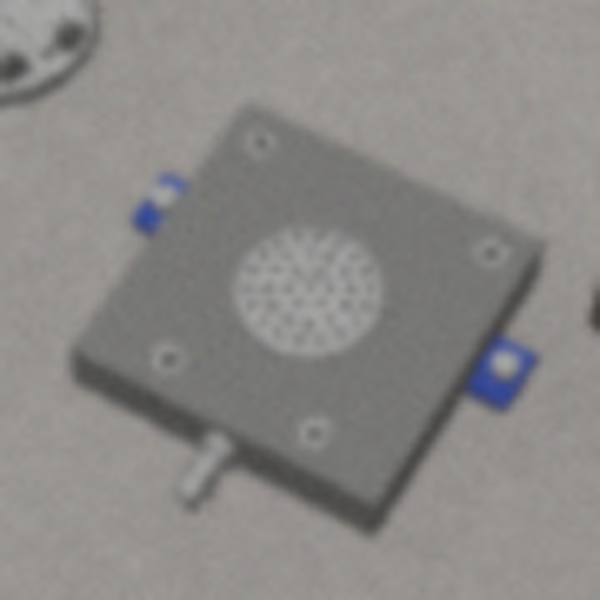

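```bash
python3 - <<'E'
from h import *
k=600/90
b=np.array([[314,433],[168,358],[491,254],[261,143]])/k+[280,160]
B=onplane('scene',b,30); print(B, fitholes(B))
o=sensors.get_obs()
E
```

```text
[[547.39710652  51.05758109  30.        ]
 [530.31979752 -18.66143418  30.        ]
 [440.14958417 100.02662361  30.        ]
 [413.00593931 -12.54062696  30.        ]] (array([482.71810688,  29.97053589]), np.float64(-0.2393608794589528), array([[ 0.20234672,  0.13584089],
       [ 0.20976786, -0.09240203],
       [-0.02713672,  0.04105772],
       [-0.38497786, -0.08449658]]))
```

step_arm --rows '[{"claw":0,"dx":0,"dy":0,"dz":0,"turn":0},{"claw":0,"dx":0,"dy":0,"dz":0,"turn":0},{"claw":0,"dx":0,"dy":0,"dz":0,"turn":0}]'

```text
clock: 34.0
eef_pos: [483.8, 27.9, 108.9]
orientation: [-0.005, 0.786, 0.619, 0.003]
wrist_force: [-0.9, -0.2, -4.0]
grip_width: 10.0
```

```bash
python3 s.py; python3 covfit.py; python3 - <<'E'
from h import *
i,d=eyes.get_image('scene'); save('z_scene',i)
E
```

```text
34.0 [483.8  27.9 108.9] yaw 1.3345 z [-0.0017  0.0124 -0.9999] 10.0 [ 0.    -0.002  0.001 -0.     0.001  0.001] [-0.9 -0.2 -4. ]
n 50292 plane: top z at TCP 91.58977975368967 slopes dz/dx,dz/dy [-0.0029  0.0155] tool z [-0.0017  0.0124 -0.9999]
```

View pics/z_scene.png

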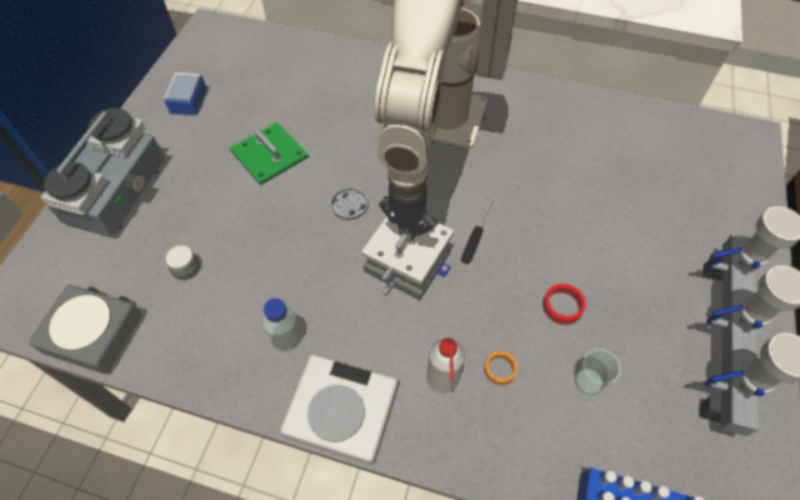

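The scene view shows the cover above the base at view px (407,250) with its connector on the base's connector side. The other things are in their places. Handing in.

```bash
python3 -c "
from plant import ticket
print(ticket.sign_off())"
```

```text
the job is handed in; nothing more can be done
None
```

The ring is seated on the base, and the arm is holding the cover above it, ready for you to start the screws. I handed the job in at about 34 s.

- **Ring:** I set the larger amber ring over the boss and let go. After release its top face was level at z ≈ 60.5 mm, so it sits flat on the base.
- **Cover height and tilt:** I picked up the white cover by its handle, with the hose connector on the base's connector side. Its underside is at about 75.5 mm, roughly 15 mm above the ring. It is about 0.9° off level, mostly along y.
- **Hole alignment:** The holes line up within about 1 mm, against the 3.5 mm of room there is. The wrist and scene cameras disagreed by up to about 1 mm.
- **Not checked directly:** The arm hid the cover from the top camera, so I worked the alignment out from measured positions and never saw it straight down through the holes.
- **Steadiness:** In the last check the joints were almost still. The cover had drifted about 0.5 mm over the 0.3 s before.
- **Corrections on the way:** The tool tilted by up to about 3.5° on fast moves. I brought that back before lowering the cover.
- **Other things:** None of the other things on the bench looked moved in the last picture.

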